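Load the solenoid feeder chute

TASK

Open the grey storage case by pulling up its front paddle to trip the latch and raising the lid, then feed every solenoid, those in the case and any that lies loose on the bench, into the sloping chute, lying across it with its plunger out over the low left rim, so that they all slide down and queue at the end stop the same way round. Finally shut the lid until it latches, and leave the other things on the bench where they are.

Things in the scene. Friction and masses are not known exactly. Their poses are not given: they have to be found in the camera images.
- case: flat grey steel storage case fixed to the bench, 170 (x, front to back) x 250 (y) x 45 mm tall without lid, walls and floor 5 mm; origin at the centre of its underside, -x points out of its front, to the robot. Up to three solenoids lie in it side by side, about 70 mm apart, plungers roughly to the front or the back
- lid_hinge (a point): middle of the lid's hinge line on the case's rear top edge, 85 mm behind the case's centre, 45 mm above the bench; the hinge runs along the case's y axis
- case_lid (a joint): lid angle, rad: 0 shut, grows as its front rises, stop at 1.85. The lid is a plate over the whole case, upper face 54 mm above the bench when shut (56 on its two ribs). The stiff hinge keeps it where it is left (about 3 N at the paddle moves it). When shut, the latch holds it down
- case_paddle (a joint): paddle angle against the lid, rad: 0 at rest (a weak spring returns it), stop at 0.6. Pulling the paddle up by about 12 mm (0.2 rad, up to 15 N) frees the latch; lifting on raises the lid. When the front edge of the lid is pressed fully down (2 to 5 N) the latch snaps in again by itself
- paddle_grip (a point): middle of the dark paddle flap at mid front of the lid. The flap, 30 mm wide (along case y) and 10 mm thick, sticks out level, 14 to 60 mm in front of the case; this point is 46 mm in front of the case, 53 mm above the bench when shut, and moves with the paddle. Pinch its 30 mm width from above; it can turn between the pads as the lid swings
- chute: feeder chute of aluminium sheet on a base plate 250 x 80 mm, fixed to the bench; origin at the centre of its underside, x away from the robot at yaw 0. The slippery floor rises along +x at 25 degrees, from 22 mm above the bench at the end stop to 128 mm at the open upper end. A block let go slides down and queues at the stop
- chute_floor (a point): point on the chute's sloping floor, mid-channel, at the end stop's face (low end); x up the slope, y across to the left, z square to the floor. Channel 250 mm long, 61 mm wide. Right (-y): wall 36 mm high, with flared lip 48 mm. Left: 6 mm rim only, so a block lying across fits only with its plunger over the left rim. End stop 30 mm high
- solenoid_1: pull solenoid: steel-framed block 55 x 30 x 30 mm, copper coil in its open sides, with a steel plunger (10 mm dia., 14 mm at its tip) standing 30 mm out of the middle of one 30 x 30 end; 0.11 to 0.2 kg. Origin at the block's centre; x axis along the plunger to its tip. Grip the block across 30 mm. Starts in the case. May be absent
- solenoid_1_tip (a point): tip of that solenoid's plunger, 57.5 mm from the block's centre
- solenoid_2: pull solenoid: steel-framed block 55 x 30 x 30 mm, copper coil in its open sides, with a steel plunger (10 mm dia., 14 mm at its tip) standing 30 mm out of the middle of one 30 x 30 end; 0.11 to 0.2 kg. Origin at the block's centre; x axis along the plunger to its tip. Grip the block across 30 mm. Starts in the case. May be absent
- solenoid_2_tip (a point): tip of that solenoid's plunger, 57.5 mm from the block's centre
- solenoid_3: pull solenoid: steel-framed block 55 x 30 x 30 mm, copper coil in its open sides, with a steel plunger (10 mm dia., 14 mm at its tip) standing 30 mm out of the middle of one 30 x 30 end; 0.11 to 0.2 kg. Origin at the block's centre; x axis along the plunger to its tip. Grip the block across 30 mm. Starts in the case. May be absent
- solenoid_3_tip (a point): tip of that solenoid's plunger, 57.5 mm from the block's centre
- solenoid_4: pull solenoid: steel-framed block 55 x 30 x 30 mm, copper coil in its open sides, with a steel plunger (10 mm dia., 14 mm at its tip) standing 30 mm out of the middle of one 30 x 30 end; 0.11 to 0.2 kg. Origin at the block's centre; x axis along the plunger to its tip. Grip the block across 30 mm. Starts on the bench, right of the vice. May be absent
- solenoid_4_tip (a point): tip of that solenoid's plunger, 57.5 mm from the block's centre
- alcohol_pump: bystander: white solvent bottle with pump top, 62 dia x 123 mm, standing behind the work; origin at the centre of its underside
- tip_cleaner: bystander: round black tin, 58 dia x 37 mm; origin at the centre of its underside
- long_nose: bystander: pliers lying flat behind the vice, 176 x 52 x 11 mm; origin at the centre of its underside
Things that resemble listed ones, but are neither listed nor needed, are in the scene too. Leave any red look-alike of the solenoid_4 alone.

How it is judged (in metres and radians):
On the way:
1. the latch is tripped and the lid raised past 1.0 rad (value of joint case_lid above 1 rad), for 0.2 s.
At the end, for the whole second after the job is handed in: every solenoid present lies at rest in the channel: block centre within 135 mm of the end stop, 10 mm of mid-channel, 8 to 22 mm above the floor, plunger tip over 45 mm left of the middle; lid under 0.03 rad and latched (paddle under 0.12 rad) (x of solenoid_1 in the frame of chute_floor between 0.008 and 0.135 m and y of solenoid_1 in the frame of chute_floor between -0.01 and 0.01 m and z of solenoid_1 in the frame of chute_floor between 0.008 and 0.022 m and y of each of solenoid_1_tip, solenoid_2_tip, solenoid_3_tip, solenoid_4_tip in the frame of chute_floor above 0.045 m and linear speed of each of solenoid_1, solenoid_2, solenoid_3, solenoid_4 below 0.02 m/s and x of solenoid_2 in the frame of chute_floor between 0.008 and 0.135 m and y of solenoid_2 in the frame of chute_floor between -0.01 and 0.01 m and z of solenoid_2 in the frame of chute_floor between 0.008 and 0.022 m and x of solenoid_3 in the frame of chute_floor between 0.008 and 0.135 m and y of solenoid_3 in the frame of chute_floor between -0.01 and 0.01 m and z of solenoid_3 in the frame of chute_floor between 0.008 and 0.022 m and x of solenoid_4 in the frame of chute_floor between 0.008 and 0.135 m and y of solenoid_4 in the frame of chute_floor between -0.01 and 0.01 m and z of solenoid_4 in the frame of chute_floor between 0.008 and 0.022 m and value of joint case_lid below 0.03 rad and value of joint case_paddle below 0.12 rad); the robot touches nothing.
It fails at once if the alcohol_pump is shifted more than 40 mm (distance of alcohol_pump from where it was at the start of the episode above 0.04 m).
It fails at once if the tip_cleaner is shifted more than 40 mm (distance of tip_cleaner from where it was at the start of the episode above 0.04 m).
It fails at once if the long_nose is shifted more than 40 mm (distance of long_nose from where it was at the start of the episode above 0.04 m).
Of solenoid_1, solenoid_2, solenoid_3, solenoid_4 only 3 to 4 are there at a start; the rules pass over those that are not, and their reading is None.
At some moment in a run one of solenoid_4 may be knocked a few centimetres aside while the robot is not near it.
Once in a run the grip may slacken for a moment while it holds something.
It also fails if it takes over 210 s, if anything falls off the work surface, if the arm or the gripper's body presses on something with over 40 N, if the wrist force passes 120 N, or if a joint passes its speed limit or range.

ROBOT

A 7-joint arm with a two-finger parallel gripper is mounted at the origin on a cart in front of the work surface, level with it; the furniture and walls round the work are solid. World frame = base frame: x ahead of the robot, y to its left, z up, the work surface at z = 0. Lengths are in mm, angles in rad, forces in N, time in s.
With the tool pointing down it reaches from about 400 to 850 mm from the base axis. Payload 4.4 kg.
Tool frame: the origin (TCP) lies midway between the tips of the shut fingers; the grasp point (between the pads) lies 19 mm behind it; z points along the fingers, y is the line along which they close (so a half turn about z gives the same grasp; the last joint's range is limited). The gripper opens to 94 mm and grips with 3 to 60 N. Pads are 16 mm wide; open, the fingers measure 119 mm over their backs; the gripper's body (75 mm by 177 mm) begins 78 mm behind the grasp point.
Start: joints at [1.276, 0.628, 0.038, 1.517, -0.027, 0.996, -0.02], TCP at [147.454, -633.068, 205.478] pointing down, gripper open.
Joint ranges: [-3.06, 3.06], [-0.37, 2.12], [-1.25, 1.32], [0.18, 2.47], [-1.1, 4.24], [0.23, 1.98], [-2.94, 2.94]. Speed limits (rad/s): [2.57, 2.57, 3.14, 3.14, 3.14, 3.14, 3.14].

INTERFACE

Orientations are given as a unit quaternion [x, y, z, w].
In Python, from rig import arm gives the robot as it stands.
- The arm moves only by the tool move_arm, never from a script. Its arguments are lists of equal length, an entry for each row: "dp": the shift along the world's x, y, z in units of 25 mm (1.0 is 25 mm), a list of three; "rotation": the turn, a rotation vector about the world's x, y, z in units of 6 degrees (1.0 is 6 degrees), a list of three; "grip": the opening in per cent of the stroke, from 0 (shut) to 100 (fully open). A call has 1 to 20 rows; each row shifts and turns the commanded pose from where the row before left it; what a row does not reach is not made up. A row lasts 1/12 s, in which the tool goes at most 41.7 mm and 7.16 degrees, less where a joint would pass 70% of its speed; a pose out of reach is approached as far as the arm can. A call is refused whole if a number of a shift passes 1 or a number of a turn 1, either way. A call with a gripper value outside its range is refused whole. The fingers move at their own pace and stop on an object; the grip force is fixed at half the most. Time passes only in rows, so rows that do not move let the fingers close. It gives the time, the measured TCP pose, the force, the opening and the grip force at its end, in the units of the state.
- arm.observe(): the state, without advancing time (a new reading comes with each control period).
- arm.grab_frame(name): name is "scene" or "side" or "wrist"; returns a dict with "img" (384x512x3 uint8, red, green, blue), "fx", "fy", "cx", "cy" (pixels), "extrinsics" (4x4, takes a point from camera to world coordinates). Camera axes: x right, y down, z forward; pixel columns grow to the right and rows downward; lengths in mm; the calibration is good to about 2 mm. A picture is of the moment at which its call begins. There is no depth.
- arm.close_job(): hands the job in; it is judged then, once.
The state is a dict: "time": time; "joints": joint angles; "joint_vel": joint speeds; "effort": joint torques, N m; "position": TCP position; "tool_rot": TCP orientation; "wrist_force": force on the tool from outside, world axes, zero at the start; "torque": the same for the moment, N m; "opening": finger opening in mm; "grip_force": force on a finger pad.
Only numpy, scipy, OpenCV 4.12 (cv2) and the standard library are available. Lean on these libraries where they do the work, as an engineer would, in place of code of your own. Each camera call takes 0.05 s, during which the arm holds its last target. There are 200 camera calls.

## Working session

There is one attempt and no reset: what is moved stays moved. The work goes in short steps, Python scripts to look and compute and a tool call to move; the robot and the scene stay as the last step left them, time stands still between calls to the robot, and variables do not carry over. Pictures are saved under pics/ and viewed, at most 14 in all, crops included, and the job is handed in when it is done.

Besides the shell and the picture viewer there is one more tool, called after "Request:" as name(argument=value, ...) on one line, values as JSON. move_arm: Moves the arm, as the interface text tells. Its arguments: {"type":"object","properties":{"dp":{"type":"array","items":{"type":"array","items":{"type":"number"}}},"rotation":{"type":"array","items":{"type":"array","items":{"type":"number"}}},"grip":{"type":"array","items":{"type":"number"}}},"required":["dp","rotation","grip"]}

```bash
mkdir -p pics; ls; cat > h.py <<'E'
import numpy as np, cv2, json
from rig import arm
def snap(name,fn=None):
    f=arm.grab_frame(name)
    img=np.array(f["img"])[:,:,::-1].copy()
    if fn: cv2.imwrite("pics/"+fn+".png",img)
    np.savez("pics/"+(fn or name)+".npz",img=img,K=[f["fx"],f["fy"],f["cx"],f["cy"]],E=np.array(f["extrinsics"]))
    return img
def load(fn):
    d=np.load("pics/"+fn+".npz"); return d["img"],d["K"],d["E"]
def ray(fn,u,v):
    _,K,E=load(fn); d=E[:3,:3]@np.array([(u-K[2])/K[0],(v-K[3])/K[1],1]); return E[:3,3],d/np.linalg.norm(d)
def onz(fn,u,v,z):
    o,d=ray(fn,u,v); return o+d*(z-o[2])/d[2]
def proj(fn,P):
    _,K,E=load(fn); p=np.linalg.inv(E)@np.append(P,1); return np.array([K[0]*p[0]/p[2]+K[2],K[1]*p[1]/p[2]+K[3]])
def tri(a,ua,b,ub):
    o1,d1=ray(a,*ua);o2,d2=ray(b,*ub)
    A=np.stack([d1,-d2],1);t=np.linalg.lstsq(A,o2-o1,rcond=None)[0]
    p,q=o1+t[0]*d1,o2+t[1]*d2; return (p+q)/2,np.linalg.norm(p-q)
E
python3 - <<'E'
from h import *
a=snap("scene","s0");b=snap("side","d0")
for n in("s0","d0"):
    i,K,E=load(n);print(K,E.round(2).tolist())
cv2.imwrite("pics/m0.png",cv2.resize(a,(800,600)))
cv2.imwrite("pics/m1.png",cv2.resize(b,(800,600)))
print(arm.observe())
E
```

```text
pics
[381.13884853 381.13884853 249.98058233 195.09196591] [[0.91, -0.19, 0.38, 177.07], [-0.42, -0.46, 0.78, -799.38], [0.02, -0.87, -0.5, 539.88], [0.0, 0.0, 0.0, 1.0]]
[350.71001834 350.71001834 258.34549252 193.95315383] [[0.98, -0.12, 0.18, 375.26], [-0.21, -0.61, 0.76, -831.31], [0.01, -0.78, -0.62, 733.49], [0.0, 0.0, 0.0, 1.0]]
{'time': 0.1, 'joints': array([ 1.27619862,  0.62921538,  0.03843075,  1.51823838, -0.02692896,
        0.99630433, -0.02001686]), 'joint_vel': array([-9.27417809e-04, -3.07302537e-03,  8.30019819e-04, -1.27124723e-03,
       -1.60789944e-03, -3.80496498e-04, -4.32590334e-05]), 'effort': array([ 2.02256044e-03, -5.50793660e+01,  1.14713732e+00, -1.87118393e+01,
       -5.22101764e-02,  1.92073529e-02,  3.46028196e-05]), 'position': array([ 147.30879295, -632.48847603,  204.68010661]), 'tool_rot': array([ 9.93461318e-01,  1.14166245e-01, -1.26393191e-04, -8.14346121e-04]), 'wrist_force': array([0.51745434, 0.52367089, 0.94233832]), 'torque': array([ 0.00558299,  0.01181741, -0.01677488]), 'grip_force': 0.0, 'opening': 93.42451703096216}
```

View pics/m0.png

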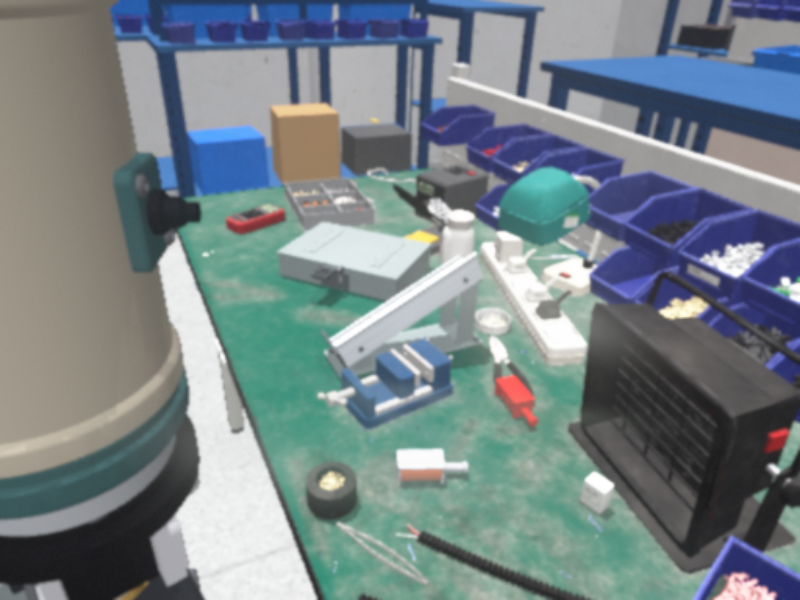

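View pics/m1.png

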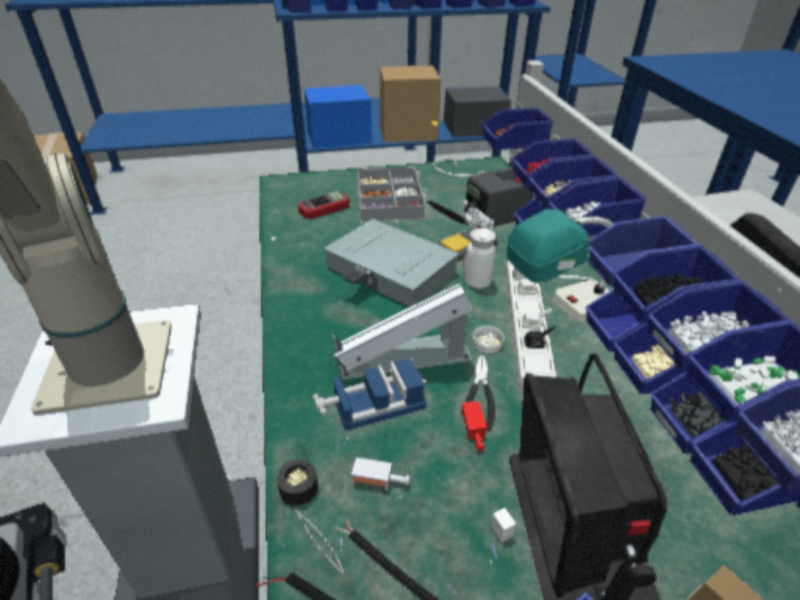

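The scene shows the grey case (side view, 800x600 px: lid about (390,262), paddle (365,277)), the chute right of it (335–470, 290–380), the vice (370,395) and loose solenoid (375,474). The candidates for solenoid_4 are (375,474), a silver/copper block right of the vice, and (475,425), a red one by the pliers. The first fits the description. I'll confirm it in an enlarged crop.

```bash
python3 - <<'E'
from h import *
a,_,_=load("s0");b,_,_=load("d0")
c1=cv2.resize(a[135:260,165:325],(640,500),interpolation=cv2.INTER_CUBIC)
def crop(im,x0,y0,w,h,s): return cv2.resize(im[y0:y0+h,x0:x0+w],None,fx=s,fy=s,interpolation=cv2.INTER_CUBIC)
A=crop(a,170,135,160,120,5)  # 800x600
B=crop(b,200,135,130,120,5)
C=np.hstack([crop(a,190,270,133,75,3),crop(b,165,240,133,75,3)])
cv2.imwrite("pics/cA.png",A);cv2.imwrite("pics/cB.png",B);cv2.imwrite("pics/cC.png",C)
E
```

```text
(no output)
```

View pics/cA.png

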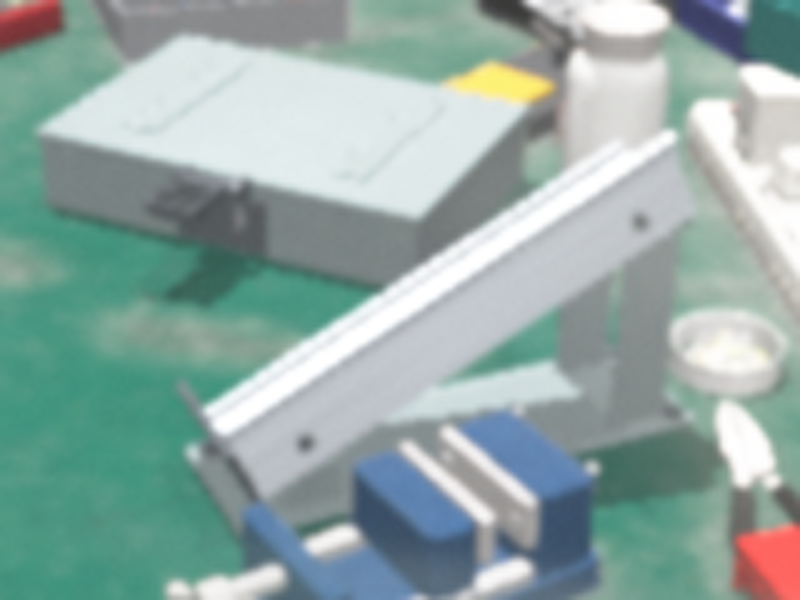

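View pics/cB.png

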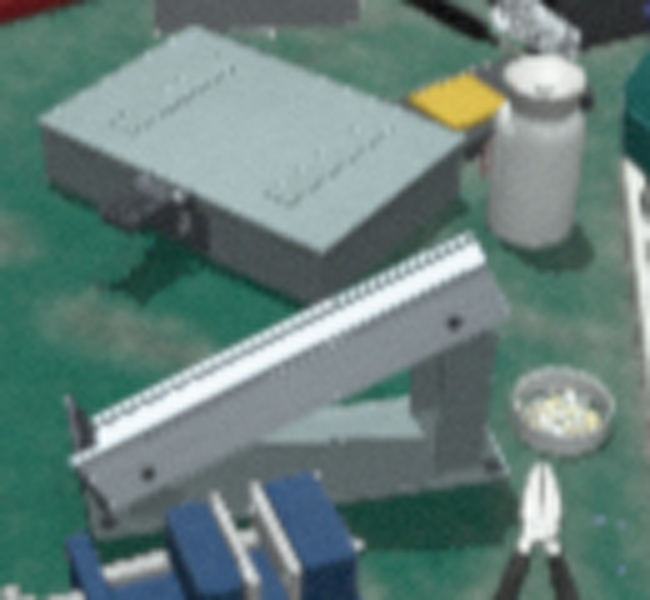

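View pics/cC.png

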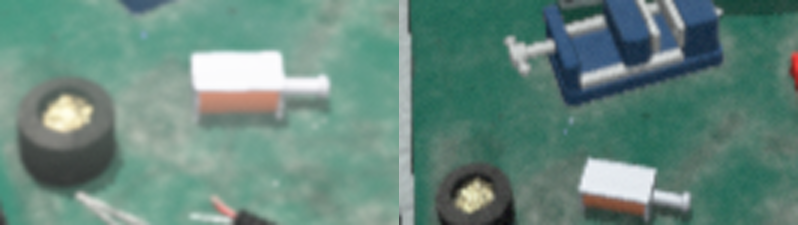

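Pixels as seen: in the scene crop the lid's corners are (183,37), (38,135), (418,218), (527,100). In the side crop they are (190,27), (38,122), (320,250), (462,138). The last crop shows solenoid_4 with copper and silver and its plunger to the right (+x), so it is not the red one. Next I'll triangulate.

```bash
python3 - <<'E'
from h import *
np.set_printoptions(precision=1,suppress=True)
A=lambda U,V:(170+(U+.5)/5-.5,135+(V+.5)/5-.5)
B=lambda U,V:(200+(U+.5)/5-.5,135+(V+.5)/5-.5)
P={}
for n,a,b in [("RL",(183,37),(190,27)),("FL",(38,135),(38,122)),("FR",(418,218),(320,250)),("RR",(527,100),(462,138))]:
    print(n,*tri("s0",A(*a),"d0",B(*b)),onz("s0",*A(*a),54),onz("d0",*B(*b),54)); P[n]=(onz("s0",*A(*a),54)+onz("d0",*B(*b),54))/2
print("edges",[np.linalg.norm(P[i]-P[j]) for i,j in(("FL","FR"),("RL","RR"),("FL","RL"),("FR","RR"))])
c=sum(P.values())/4; y=(P["FL"]-P["FR"])+(P["RL"]-P["RR"]); print("ctr",c,"yaw",np.degrees(np.arctan2(-y[0],y[1])))
x=(P["RL"]-P["FL"])+(P["RR"]-P["FR"]);print(np.degrees(np.arctan2(x[1],x[0])))
print("base corners d0: lowR",onz("d0",*B(105,538),6),"upR",onz("d0",*B(512,480),6),"s0 upR",onz("s0",*A(690,415),6),"lowL",onz("s0",*A(192,450),6))
print("lip up",tri("s0",A(672,135),"d0",B(472,235)),"lip low",tri("s0",A(232,440),"d0",B(75,462)))
# left-wall/top stop
print("stopTL",tri("s0",A(182,385),"d0",B(72,402)))
C=lambda U,V:(190+(U+.5)/3-.5,270+(V+.5)/3-.5)
D=lambda U,V:(165+(U-399+.5)/3-.5,240+(V+.5)/3-.5)
print("sol4 top centre",onz("s0",*C(238,69),30),onz("d0",*D(618,179),30),"tip",onz("s0",*C(327,84),15),onz("d0",*D(688,201),15))
print("pump",onz("d0",*B(535,225),0)," tip_cleaner",onz("d0",*D(475,190),37))
E
```

```text
RL [561.4 353.2  51.9] 2.142331963741168 [559.7 345.9  54. ] [560.4 351.2  54. ]
FL [432.6 251.6  45. ] 1.4703649444946727 [428.1 231.   54. ] [431.4 238.4  54. ]
FR [595.8  54.5  50. ] 1.7818824298624072 [592.3  46.   54. ] [594.2  50.5  54. ]
RR [719.6 154.   59. ] 2.4872535622379237 [725.6 166.3  54. ] [722.5 159.5  54. ]
edges [np.float64(248.00390765707616), np.float64(247.7188609589549), np.float64(173.01311749269263), np.float64(173.83916800059822)]
ctr [576.8 198.6  54. ] yaw 41.35198743587739
41.19454276568656
base corners d0: lowR [ 428.2 -129.3    6. ] upR [ 670.1 -131.     6. ] s0 upR [ 668.2 -123.1    6. ] lowL [423.1 -53.3   6. ]
lip up (array([ 642.7, -110.2,  168.2]), np.float64(13.051392701602405)) lip low (array([ 416.9, -124.1,   59.9]), np.float64(5.344621456681335))
stopTL (array([420.7, -50.2,  42.2]), np.float64(1.221325423270274))
sol4 top centre [ 441.1 -343.    30. ] [ 441.5 -343.1   30. ] tip [ 494.3 -363.8   15. ] [ 493.1 -363.8   15. ]
pump [768.8 119.3   0. ]  tip_cleaner [ 332.3 -335.3   37. ]
```

Request:
move_arm(dp=[[0.98,0.96,-0.25],[0.98,0.96,-0.25],[0.98,0.96,-0.25],[0.98,0.96,-0.25],[0.98,0.96,-0.25],[0.98,0.96,-0.25],[0.98,0.96,-0.25],[0.98,0.96,-0.25],[0.98,0.96,-0.25],[0.98,0.96,-0.25],[0.98,0.96,-0.25],[0.98,0.96,-0.25],[0,0,0],[0,0,0]], rotation=[[0,0,-0.48],[0,0,-0.48],[0,0,-0.48],[0,0,-0.48],[0,0,-0.48],[0,0,-0.48],[0,0,-0.48],[0,0,-0.48],[0,0,-0.48],[0,0,-0.48],[0,0,-0.48],[0,0,-0.48],[0,0,0],[0,0,0]], grip=[60,60,60,60,60,60,60,60,60,60,60,60,60,60])

```text
time: 1.27
position: [443.0, -342.4, 129.6]
tool_rot: [0.983, -0.183, -0.001, -0.001]
wrist_force: [-0.4, -1.3, -0.7]
opening: 56.4
grip_force: 0.0
```

Request:
move_arm(dp=[[-0.06,-0.03,-1],[0,0,-1],[0,0,-1],[0,0,-1],[0,0,-0.9],[0,0,0],[0,0,0],[0,0,0],[0,0,0],[0,0,0],[0,0,0],[0,0,0],[0,0,1],[0,0,1],[0,0,1],[0,0,1],[0,0,1],[0,0,1],[0,0,0]], rotation=[[0,0,0],[0,0,0],[0,0,0],[0,0,0],[0,0,0],[0,0,0],[0,0,0],[0,0,0],[0,0,0],[0,0,0],[0,0,0],[0,0,0],[0,0,0],[0,0,0],[0,0,0],[0,0,0],[0,0,0],[0,0,0],[0,0,0]], grip=[60,60,60,60,60,60,0,0,0,0,0,0,0,0,0,0,0,0,0])

```text
time: 2.85
position: [442.3, -347.9, 162.9]
tool_rot: [0.983, -0.186, 0.004, 0.002]
wrist_force: [0.7, -0.7, -1.6]
opening: 29.8
grip_force: 30.0
```

Request:
move_arm(dp=[[0,0.2,0.8],[0,0.4,0.8],[0,0.56,0.8],[0,0.56,0.8],[0,0.56,0.8],[0.1,0.56,0],[0.1,0.56,0],[0.2,0.56,0],[0.2,0.56,0],[0.2,0.56,0],[0.2,0.56,0],[0.2,0.56,0],[0.2,0.56,0],[0.2,0.56,0],[0.2,0.56,0],[0.2,0.56,0],[0.2,0.56,0],[0.2,0.56,0],[0.2,0.56,0],[0,0,0]], rotation=[[0,0,0.98],[0,0,0.98],[0,0,0.98],[0,0,0.98],[0,0,0.98],[0,0,0.98],[0,0,0.98],[0,0,0.98],[0,0,0.98],[0,0,0.98],[0,0,0.98],[0,0,0.98],[0,0,0.98],[0,0,0.98],[0,0,0.98],[0,0,0.98],[0,0,0.98],[0,0,0.98],[0,0,0.98],[0,0,0]], grip=[0,0,0,0,0,0,0,0,0,0,0,0,0,0,0,0,0,0,0,0])

```text
time: 4.52
position: [505.3, -89.2, 257.4]
tool_rot: [0.703, 0.711, 0.001, -0.001]
wrist_force: [0.2, 1.0, -1.3]
opening: 29.8
grip_force: 30.0
```

```bash
python3 - <<'E'
from h import *
np.set_printoptions(precision=3,suppress=True)
a=snap("wrist","w1");o=arm.observe();print(o["position"],o["tool_rot"],o["joints"],o["opening"])
print(load("w1")[1],load("w1")[2])
b=snap("scene","s1")
C=np.hstack([cv2.resize(a,(512,384)),cv2.resize(b[120:260,190:330],(288,288))[:,:].copy() if False else cv2.copyMakeBorder(cv2.resize(b[100:260,190:310],(288,384)),0,0,0,0,0)])
cv2.imwrite("pics/v1.png",C)
E
```

```text
[504.721 -91.437 257.368] [ 0.705  0.709  0.    -0.001] [ 0.336  0.383 -0.294  1.82   0.132  0.959 -0.008] 29.92236295973606
[337.96  337.96  260.905 194.708] [[  1.      0.011   0.003 505.823]
 [  0.011  -0.971  -0.237 -21.157]
 [ -0.      0.237  -0.971 437.122]
 [  0.      0.      0.      1.   ]]
```

View pics/v1.png

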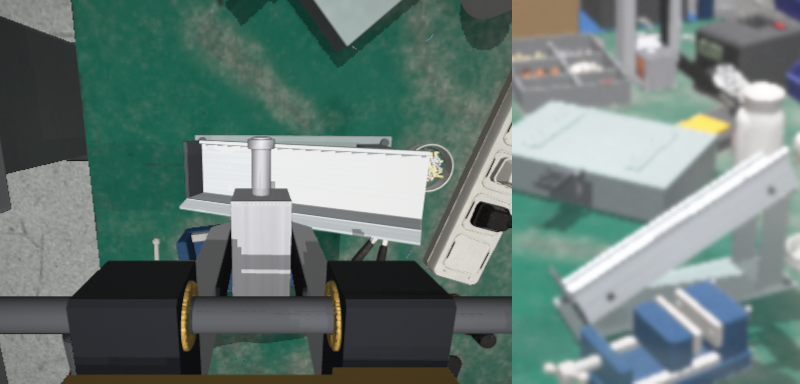

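The wrist view shows the chute: end stop at about x 187–202, upper end at about x 425–432, and the held solenoid's plunger pointing up in the image (+y, left), as wanted. I'll enlarge it to read the chute edges.

```bash
python3 - <<'E'
from h import *
a,_,_=load("w1")
cv2.imwrite("pics/v2.png",cv2.resize(a[130:250,175:440],None,fx=3,fy=3,interpolation=cv2.INTER_CUBIC))
E
```

```text
(no output)
```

View pics/v2.png

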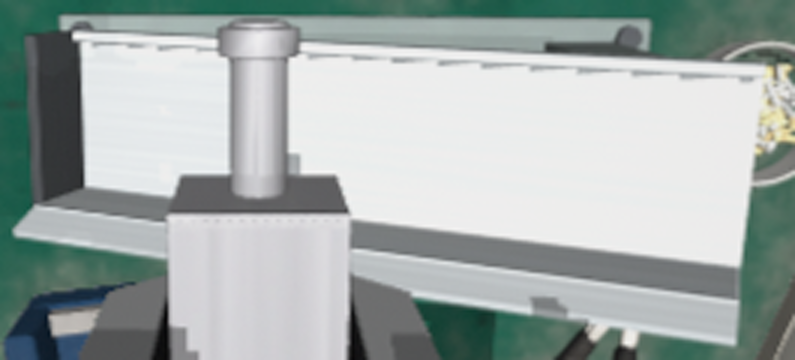

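```bash
python3 - <<'E'
from h import *
np.set_printoptions(precision=1,suppress=True)
C=lambda U,V:(175+(U+.5)/3-.5,130+(V+.5)/3-.5)
p={"lowR":(86,188,22),"upR":(738,267,128),"rimlow_in":(80,42,22),"rimup_in":(760,78,128),"rimlow_top":(80,38,27),"rimup_top":(762,70,133),"baseLlow":(60,15,6),"baseLup":(651,20,6)}
q={k:onz("w1",*C(u,v),z) for k,(u,v,z) in p.items()}
for k in q: print(k,q[k])
E
```

```text
lowR [ 434.2 -120.2   22. ]
upR [ 659.9 -118.5  128. ]
rimlow_in [433.5 -59.3  22. ]
rimup_in [659.2 -58.1 128. ]
rimlow_top [434.4 -57.2  27. ]
rimup_top [657.  -55.1 133. ]
baseLlow [422.7 -49.6   6. ]
baseLup [670.8 -48.8   6. ]
```

```bash
python3 - <<'E'
from h import *
np.set_printoptions(precision=1,suppress=True)
C=lambda U,V:(175+(U+.5)/3-.5,130+(V+.5)/3-.5)
for u,v,z in((168,213,280),(350,213,280),(181,177,250),(338,177,250),(258,22,265),(258,195,265)): print(onz("w1",*C(u,v),z))
print(arm.observe()["position"])
E
```

```text
[491.7 -62.6 280. ]
[520.9 -62.3 280. ]
[491.6 -63.5 250. ]
[521.3 -63.1 250. ]
[505.8 -33.3 265. ]
[506.1 -63.2 265. ]
[504.4 -93.  257.4]
```

Request:
move_arm(dp=[[-0.27,0.05,-0.84],[-0.27,0,-0.84],[-0.27,0,-0.84],[-0.27,0,-0.84],[-0.27,0,-0.84],[-0.27,0,-0.84],[-0.26,0,-0.86],[0,0,0],[0.34,0,-0.72],[0.34,0,-0.72],[0.34,0,-0.72],[0,0,0],[0,0,0],[0,0,0]], rotation=[[0,-0.6,0],[0,-0.6,0],[0,-0.6,0],[0,-0.6,0],[0,-0.6,0],[0,-0.6,0],[0,-0.57,0],[0,0,0],[0,0,0],[0,0,0],[0,0,0],[0,0,0],[0,0,0],[0,0,0]], grip=[0,0,0,0,0,0,0,0,0,0,0,0,0,0])

```text
time: 5.78
position: [487.4, -110.4, 102.9]
tool_rot: [0.703, 0.698, 0.077, 0.111]
wrist_force: [0.2, 0.4, -2.1]
opening: 29.7
grip_force: 30.0
```

```bash
python3 - <<'E'
from h import *
from scipy.spatial.transform import Rotation as R
np.set_printoptions(precision=3,suppress=True)
a=snap("wrist","w2");b=snap("scene","s2");d=snap("side","d2");o=arm.observe();print(o["position"],R.from_quat(o["tool_rot"]).as_matrix(),o["joints"],o["opening"],o["wrist_force"])
C=np.hstack([cv2.resize(a[100:350,100:420],(448,350)),cv2.resize(b[135:260,190:316],(350,350))])
cv2.imwrite("pics/v3.png",C)
E
```

```text
[ 487.668 -110.122  103.3  ] [[ 0.013  0.964  0.264]
 [ 0.999 -0.    -0.05 ]
 [-0.048  0.264 -0.963]] [ 0.461  0.531 -0.419  2.289  1.223  0.239 -1.066] 29.95956147284811 [ 0.147 -0.092 -1.43 ]
```

View pics/v3.png

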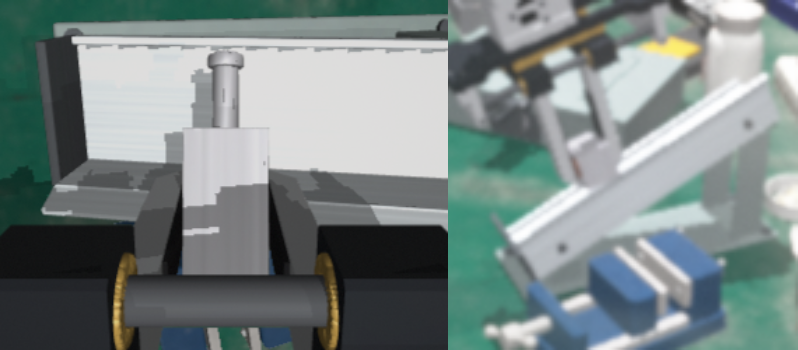

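Joint 6 reached its limit (0.23) at 15° of tilt this close to the robot, so the block is about 20 mm right of where it should be, over the wall. I'll back off and place it higher up the slope with less tilt.

Request:
move_arm(dp=[[0,0,0.8],[0,0,0.8],[0.1,0.1,0.8],[0.2,0.2,0.8],[0.2,0.2,0.8],[0.2,0.2,0.8],[0.2,0.1,0],[0,0,0],[0,0,0]], rotation=[[0,0.3,0],[0.1,0.45,0],[0.1,0.45,0],[0.1,0.45,0],[0.1,0.45,0],[0.1,0.45,0],[0,0,0],[0,0,0],[0,0,0]], grip=[0,0,0,0,0,0,0,0,0])

```text
time: 6.68
position: [510.2, -91.8, 214.7]
tool_rot: [0.709, 0.705, 0.003, 0.006]
wrist_force: [-0.6, -0.2, -2.0]
opening: 29.7
grip_force: 30.0
```

```bash
cat >> h.py <<'E'
from scipy.spatial.transform import Rotation as R
def st():
    o=arm.observe();np.set_printoptions(precision=3,suppress=True)
    m=R.from_quat(o["tool_rot"]).as_matrix()
    print("t",round(o["time"],2),"p",o["position"],"toolx",m[:,0],"toolz",m[:,2],"\nj",o["joints"],"open",round(o["opening"],1),"F",o["wrist_force"])
E
python3 -c "
from h import *
st()"
```

```text
t 6.68 p [510.215 -91.817 214.662] toolx [ 0.007  1.    -0.004] toolz [ 0.013 -0.004 -1.   ] 
j [ 0.709  0.549 -0.882  1.867  0.521  0.959 -0.414] open 29.7 F [-0.642 -0.208 -1.997]
```

Request:
move_arm(dp=[[0.2,0,-0.3],[0.2,0.07,-0.3],[0.2,0,-0.4],[0.2,0,-0.4],[0.2,0,-0.45],[0.2,0,-0.45],[0.02,0,-0.35],[0,0,0],[0,0,0]], rotation=[[0,-0.6,0.1],[0,-0.6,0],[0,-0.6,0],[0,-0.6,0],[0,-0.6,0],[0,-0.6,0],[0,-0.4,0],[0,0,0],[0,0,0]], grip=[0,0,0,0,0,0,0,0,0])

```text
time: 7.43
position: [540.2, -94.1, 156.1]
tool_rot: [0.693, 0.694, 0.133, 0.144]
wrist_force: [0.3, -0.3, -1.0]
opening: 29.8
grip_force: 30.0
```

```bash
python3 -c "
from h import *
st()"
```

```text
t 7.43 p [540.198 -94.093 156.132] toolx [ 0.002  1.    -0.014] toolz [ 0.384 -0.014 -0.923] 
j [ 0.581  0.482 -0.592  2.235  1.215  0.255 -1.058] open 29.8 F [ 0.294 -0.308 -1.004]
```

Request:
move_arm(dp=[[0.3,0.08,-0.4],[0.3,0.08,-0.6],[0.3,0,-0.6],[0.1,0,-0.5],[0,0,0],[0,0,0],[0,0,0]], rotation=[[0.1,0,0.05],[0,0,0],[0,0,0],[0,0,0],[0,0,0],[0,0,0],[0,0,0]], grip=[0,0,0,0,0,0,0])

```text
time: 8.02
position: [567.1, -87.8, 105.0]
tool_rot: [0.692, 0.695, 0.14, 0.139]
wrist_force: [0.1, 5.9, -3.3]
opening: 29.9
grip_force: 30.0
```

```bash
python3 -c "
from h import *
st()"
```

```text
t 8.02 p [567.054 -87.825 104.997] toolx [-0.004  1.     0.   ] toolz [ 0.387  0.002 -0.922] 
j [ 0.526  0.612 -0.552  2.216  1.663  0.259 -1.488] open 29.9 F [ 0.076  5.891 -3.321]
```

Request:
move_arm(dp=[[0,0,-0.2],[0,0,-0.2],[0,0,0],[0,0,0]], rotation=[[0,0,0],[0,0,0],[0,0,0],[0,0,0]], grip=[0,0,0,0])

```text
time: 8.35
position: [567.3, -89.5, 95.8]
tool_rot: [0.692, 0.694, 0.139, 0.141]
wrist_force: [-2.5, 4.2, 3.0]
opening: 29.8
grip_force: 30.0
```

```bash
python3 -c "
from h import *
st()
a=snap('wrist','w4');b=snap('side','d4')
C=np.hstack([cv2.resize(a[100:350,100:420],(448,350)),cv2.resize(b[170:260,205:295],(350,350),interpolation=cv2.INTER_CUBIC)])
cv2.imwrite('pics/v4.png',C)
"
```

```text
t 8.35 p [567.323 -89.532  95.761] toolx [-0.002  1.    -0.003] toolz [ 0.388 -0.001 -0.922] 
j [ 0.543  0.639 -0.579  2.222  1.749  0.289 -1.566] open 29.8 F [-2.503  4.191  2.994]
```

View pics/v4.png

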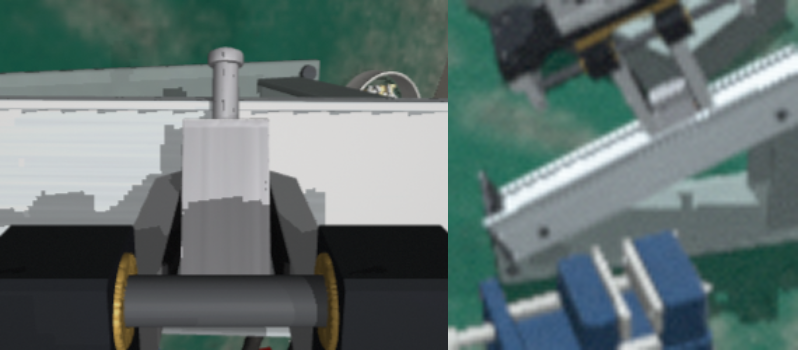

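```bash
python3 -c "
from h import *
np.set_printoptions(precision=1,suppress=True)
f=lambda U,V:(100+(U+.5)/1.4-.5,100+(V+.5)/1.4-.5)
print(onz('w4',*f(183,119),112),onz('w4',*f(269,119),123),'rim in',onz('w4',*f(100,110),65+0),onz('w4',*f(400,111),130))
"
```

```text
[546.2 -54.6 112. ] [573.1 -54.6 123. ] rim in [525.6 -58.7  65. ] [623.1 -54.3 130. ]
```

The wrist view shows the plunger over the left rim. The block's end measures y = -54.6 against the rim at about -59, so the block has shifted by about 6.5 mm in the grip. I'll lift, shift right and lower again.

Request:
move_arm(dp=[[0,0,0.4],[0,-0.28,0],[0,0,0],[0,0,-0.25],[0,0,-0.25],[0,0,0],[0,0,0]], rotation=[[0,0,0],[0,0,0],[0,0,0],[0,0,0],[0,0,0],[0,0,0],[0,0,0]], grip=[0,0,0,0,0,0,0])

```text
time: 9.03
position: [568.1, -92.2, 93.0]
tool_rot: [0.69, 0.696, 0.142, 0.139]
wrist_force: [1.1, 9.9, 0.1]
opening: 30.1
grip_force: 30.0
```

```bash
python3 -c "
from h import *
st()
a=snap('wrist','w5')
_,_,E=load('w5');print(E)
g=cv2.cvtColor(a,cv2.COLOR_BGR2GRAY)
print(g[160:215,262].tolist())
f=lambda U,V:(100+(U+.5)/1.4-.5,100+(V+.5)/1.4-.5)
for v in (180,184,188,192): print(v,onz('w5',260,v,115))
"
```

```text
t 9.03 p [568.094 -92.224  93.004] toolx [-0.009  1.     0.003] toolz [ 0.389  0.006 -0.921] 
j [ 0.572  0.654 -0.606  2.219  1.754  0.298 -1.551] open 30.1 F [1.064 9.852 0.093]
[[  0.921  -0.085   0.379 499.094]
 [  0.007  -0.972  -0.234 -24.722]
 [  0.389   0.218  -0.895 258.646]
 [  0.      0.      0.      1.   ]]
[190, 191, 192, 191, 192, 193, 193, 193, 193, 193, 192, 193, 193, 193, 193, 194, 194, 193, 185, 183, 183, 183, 168, 182, 195, 203, 198, 201, 193, 191, 190, 190, 190, 190, 190, 183, 181, 181, 182, 181, 182, 182, 182, 182, 181, 182, 182, 182, 181, 182, 182, 182, 182, 182, 182]
180 [559.45 -55.13 115.  ]
184 [559.462 -57.047 115.   ]
188 [559.475 -58.975 115.   ]
192 [559.488 -60.914 115.   ]
```

```bash
python3 -c "
from h import *
from scipy.optimize import least_squares
o=arm.observe()
# tool-frame camera pose from w5 and current state
T=np.eye(4);T[:3,:3]=R.from_quat(o['tool_rot']).as_matrix();T[:3,3]=o['position']
_,K,E=load('w5');C=np.linalg.inv(T)@E;print(C)
def pv(P):
    p=np.linalg.inv(C)@np.append(P,1);return np.array([K[0]*p[0]/p[2]+K[2],K[1]*p[1]/p[2]+K[3]])
def pts(x0,z0,a):
    f=lambda l,h:(x0+l*np.cos(a)-h*np.sin(a)*-1*0+h*np.sin(-a),0,z0-h*np.cos(a)-l*np.sin(a))
    return f
for z0 in(-5,-8,-12):
    fun=lambda q:[pv(pts(q[0],z0,q[1])(27.5,15))[1]-184.5,pv(pts(q[0],z0,q[1])(57.5,7))[1]-133.8]
    r=least_squares(fun,[0,0]);print(z0,r.x,np.degrees(r.x[1]),r.cost,pv(pts(*[r.x[0],z0,r.x[1]])(27.5,-15)))
f=pts(0,-8,0);print(pv(f(27.5,15)),pv(f(27.5,-15)),pv(f(57.5,7)))
"
```

```text
[[ 1.28711129e-04 -9.70809699e-01 -2.39851018e-01  6.85722015e+01]
 [ 9.99999991e-01  1.35946282e-04 -1.36202919e-05  1.28302699e+00]
 [ 4.58295656e-05 -2.39851014e-01  9.70809708e-01 -1.79014814e+02]
 [ 0.00000000e+00  0.00000000e+00  0.00000000e+00  1.00000000e+00]]
-5 [ 0.66511008 -0.39475601] -22.617853321384278 1.1815162314681532e-20 [258.78613196 193.52571154]
-8 [ 1.11439528 -0.41508191] -23.782441784653646 1.4636098215596326e-20 [258.75947581 194.6415435 ]
-12 [ 1.73923257 -0.44147025] -25.294382361682953 4.0389678347315804e-28 [258.72249178 196.13329457]
[258.22042011 199.84658595] [258.63335687 186.29102808] [258.23871348 135.02024201]
```

The held block has pitched plunger-down by about 20° after touching the wall earlier. I'll set it flat on the clear bench left of the chute and regrip it.

Request:
move_arm(dp=[[0,0,0.5],[0,0,0.9],[0,0,0.9],[0,0,0.9],[0,0,0.9],[-0.4,0.2,0.5],[-0.8,0.6,0],[-0.8,0.7,0],[-0.8,0.7,0],[-0.8,0.7,0],[-0.8,0.7,0],[-0.4,0.5,0],[0,0,0],[0,0,0]], rotation=[[0,0,0],[0,0.4,0],[0,0.7,0],[0,0.7,0],[0,0.7,0],[0,0.7,0.05],[0,0.6,0.05],[0,0,0],[0,0,0],[0,0,0],[0,0,0],[0,0,0],[0,0,0],[0,0,0]], grip=[0,0,0,0,0,0,0,0,0,0,0,0,0,0])

```text
time: 10.25
position: [452.6, -10.7, 163.4]
tool_rot: [0.703, 0.707, 0.031, 0.062]
wrist_force: [0.2, -0.3, -1.5]
opening: 29.7
grip_force: 30.0
```

```bash
python3 -c "
from h import *
st()"
```

```text
t 10.25 p [452.586 -10.663 163.42 ] toolx [-0.003  0.999 -0.043] toolz [ 0.131 -0.043 -0.99 ] 
j [ 0.536  0.473 -0.853  2.201  0.764  0.635 -0.863] open 29.7 F [ 0.206 -0.285 -1.496]
```

Request:
move_arm(dp=[[0,0.3,0],[0,0.3,0],[0,0.2,-0.4],[0,0,-0.7],[0,0,-0.7],[0,0,-0.7],[0,0,-0.7],[0,0,-0.7],[0,0,-0.7],[0,0,-0.6],[0,0,-0.2],[0,0,0],[0,0,0]], rotation=[[0.15,0.4,0],[0.15,0.4,0],[0.1,0.45,0],[0,0,0],[0,0,0],[0,0,0],[0,0,0],[0,0,0],[0,0,0],[0,0,0],[0,0,0],[0,0,0],[0,0,0]], grip=[0,0,0,0,0,0,0,0,0,0,0,0,0])

```text
time: 11.33
position: [453.6, 9.7, 28.1]
tool_rot: [0.706, 0.709, 0.001, 0.0]
wrist_force: [-0.0, 0.5, -2.1]
opening: 29.3
grip_force: 30.0
```

```bash
python3 -c "
from h import *
st()"
```

```text
t 11.33 p [453.584   9.686  28.114] toolx [-0.004  1.     0.001] toolz [ 0.002  0.001 -1.   ] 
j [ 0.342  0.756 -0.635  2.183  0.973  0.514 -1.052] open 29.3 F [-0.025  0.504 -2.077]
```

Now press down slowly to level it, open and regrip at z = 6.

Request:
move_arm(dp=[[0,0,-0.2],[0,0,-0.2],[0,0,-0.2],[0,0,-0.2],[0,0,0],[0,0,0],[0,0,0],[0,0,0],[0,0,0],[0,0,-0.06],[0,0,0],[0,0,0],[0,0,0],[0,0,0],[0,0,0],[0,0,0]], rotation=[[0,0,0],[0,0,0],[0,0,0],[0,0,0],[0,0,0],[0,0,0],[0,0,0],[0,0,0],[0,0,0],[0,0,0],[0,0,0],[0,0,0],[0,0,0],[0,0,0],[0,0,0],[0,0,0]], grip=[0,0,0,0,0,50,50,50,50,50,0,0,0,0,0,0])

```text
time: 12.67
position: [452.9, 10.4, 6.5]
tool_rot: [0.705, 0.709, 0.001, 0.0]
wrist_force: [0.3, 0.1, -0.1]
opening: 29.5
grip_force: 30.0
```

```bash
python3 -c "
from h import *
st()
a=snap('wrist','w6')
cv2.imwrite('pics/v6.png',cv2.resize(a[60:384,100:420],(480,486)))
"
```

```text
t 12.67 p [452.934  10.378   6.529] toolx [-0.005  1.     0.001] toolz [ 0.002  0.001 -1.   ] 
j [ 0.304  0.789 -0.578  2.192  1.045  0.464 -1.116] open 29.5 F [ 0.276  0.134 -0.129]
```

View pics/v6.png

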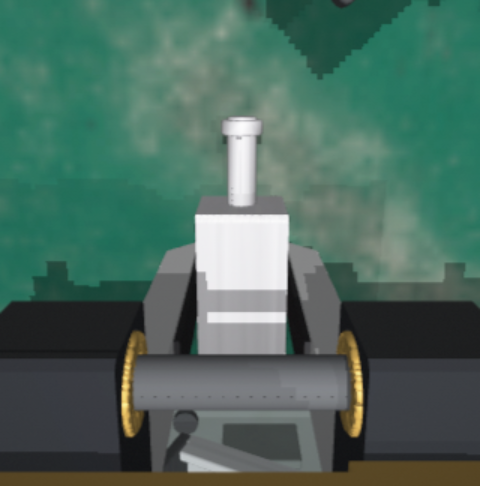

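The solenoid is flat again: its end face is visible at rows 197–214, with the plunger at the top. I'll work out its offset in the grip.

```bash
python3 -c "
from h import *
f=lambda U,V:(100+(U+.5)/1.5-.5,60+(V+.5)/1.5-.5)
np.set_printoptions(precision=1,suppress=True)
print(onz('w6',*f(242,214),30),onz('w6',*f(242,197),0),onz('w6',*f(242,118),22))
print(onz('w6',*f(196,214),30),onz('w6',*f(288,214),30))
"
```

```text
[454.1  36.5  30. ] [454.2  35.1   0. ] [454.   66.2  22. ]
[439.5  36.5  30. ] [468.8  36.6  30. ]
```

Request:
move_arm(dp=[[0,0,0.8],[0,0,0.9],[0,0,0.9],[0,0,0.9],[0,0,0.9],[0,0,0.9],[0,0,0.9],[0,0,0.9],[0,0,0.9],[0.5,-0.5,0],[0.5,-0.6,0],[0.5,-0.6,0],[0.5,-0.6,0],[0.5,-0.6,0],[0.5,-0.5,0],[0.48,-0.5,0],[0,0,0],[0,0,0]], rotation=[[0,0,0],[0,0,0],[0,0,0],[0,0,0],[0,0,0],[0,0,0],[0,0,0],[0,0,0],[0,0,0],[0,-0.3,0],[0,-0.3,0],[0,-0.3,0],[0,-0.3,0],[0,-0.3,0],[0,-0.3,0],[0,-0.2,0],[0,0,0],[0,0,0]], grip=[0,0,0,0,0,0,0,0,0,0,0,0,0,0,0,0,0,0])

```text
time: 14.22
position: [539.5, -87.5, 206.1]
tool_rot: [0.702, 0.705, 0.074, 0.074]
wrist_force: [0.1, 0.4, -1.7]
opening: 29.7
grip_force: 30.0
```

```bash
python3 -c "
from h import *
st()"
```

```text
t 14.22 p [539.518 -87.493 206.101] toolx [-0.004  1.     0.001] toolz [ 0.208  0.002 -0.978] 
j [ 0.773  0.525 -0.935  1.995  0.684  0.707 -0.549] open 29.7 F [ 0.089  0.422 -1.668]
```

Request:
move_arm(dp=[[0.12,0,-0.5],[0.12,0,-0.5],[0.12,0,-0.5],[0.12,0,-0.5],[0.12,0,-0.5],[0,0,0],[0.2,0,-0.4],[0.2,0,-0.4],[0.2,0,-0.4],[0.1,0,-0.2],[0,0,0],[0,0,0]], rotation=[[0,-0.43,0],[0,-0.43,0],[0,-0.43,0],[0,-0.43,0],[0,-0.43,0],[0,0,0],[0,0,0],[0,0,0],[0,0,0],[0,0,0],[0,0,0],[0,0,0]], grip=[0,0,0,0,0,0,0,0,0,0,0,0])

```text
time: 15.22
position: [571.2, -88.6, 116.7]
tool_rot: [0.691, 0.694, 0.142, 0.145]
wrist_force: [0.4, 0.5, -2.6]
opening: 29.7
grip_force: 30.0
```

```bash
python3 -c "
from h import *
st()
p=arm.observe()['position'];print('h',(p[2]-22-(p[0]-433.9)*.4663)*.906)"
```

```text
t 15.22 p [571.248 -88.629 116.692] toolx [-0.003  1.    -0.006] toolz [ 0.398 -0.004 -0.918] 
j [ 0.532  0.593 -0.564  2.209  1.604  0.262 -1.432] open 29.7 F [ 0.442  0.469 -2.569]
h 27.765766369748835
```

Request:
move_arm(dp=[[0.1,0.05,-0.25],[0.1,0,-0.25],[0.1,0,-0.2],[0,0,0],[0,0,0],[0,0,0],[0,0,0],[0,0,0],[0,0,0],[0,0,0],[0,0,0],[0,0,0],[0,0,0]], rotation=[[0,0,0],[0,0,0],[0,0,0],[0,0,0],[0,0,0],[0,0,0],[0,0,0],[0,0,0],[0,0,0],[0,0,0],[0,0,0],[0,0,0],[0,0,0]], grip=[0,0,0,0,0,34,35,36,38,40,42,44,46])

```text
time: 16.3
position: [578.2, -88.5, 98.8]
tool_rot: [0.691, 0.694, 0.141, 0.146]
wrist_force: [0.3, 0.5, 1.2]
opening: 42.7
grip_force: 0.1
```

```bash
python3 -c "
from h import *
st()
p=arm.observe()['position'];print('h',(p[2]-22-(p[0]-433.9)*.4663)*.906)
a=snap('wrist','w7');b=snap('side','d7')
C=np.hstack([cv2.resize(a[100:350,100:420],(448,350)),cv2.resize(b[170:260,205:295],(350,350),interpolation=cv2.INTER_CUBIC)])
cv2.imwrite('pics/v7.png',C)"
```

```text
t 16.3 p [578.227 -88.452  98.835] toolx [-0.002  1.    -0.007] toolz [ 0.397 -0.005 -0.918] 
j [ 0.537  0.643 -0.585  2.204  1.728  0.298 -1.546] open 42.7 F [0.329 0.527 1.219]
h 8.639185502510797
```

View pics/v7.png

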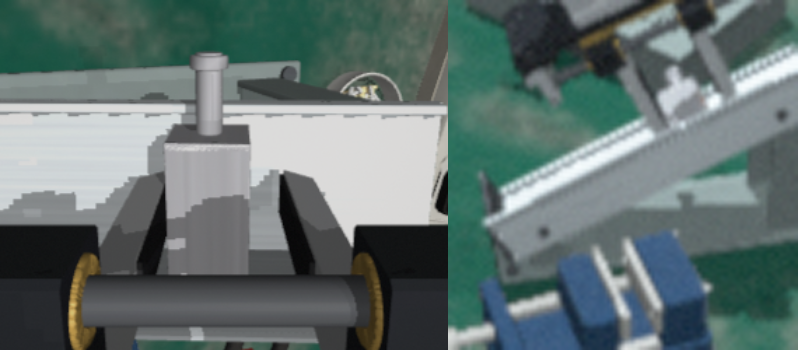

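Solenoid_4 lies flat in the channel with its plunger over the left rim, leaning on the downhill finger. I'll lift away so it slides down, then head for the paddle.

Request:
move_arm(dp=[[-0.2,0,0.5],[-0.3,0,0.7],[-0.3,0,0.7],[0,0,0.7],[0,0,0.7],[0,0,0.7],[0,0,0.3],[-0.2,0.7,0],[-0.3,0.8,0],[-0.3,0.8,0],[-0.3,0.8,0],[-0.3,0.8,0],[-0.3,0.8,0],[-0.3,0.8,0],[-0.3,0.8,0],[-0.3,0.8,0],[-0.3,0.8,0],[0,0,0],[0,0,0]], rotation=[[0,0,0],[0,0.3,0],[0,0.6,0],[0,0.6,0],[0,0.6,0],[0,0.6,0],[0,0.6,0],[0,0.6,0],[0,0,-0.9],[0,0,-0.9],[0,0,-0.9],[0,0,-0.9],[0,0,-0.9],[0,0,-0.9],[0,0,-0.9],[0,0,-0.9],[0,0,-0.9],[0,0,0],[0,0,0]], grip=[50,50,50,50,50,50,50,50,50,50,50,50,50,50,50,50,50,50,50])

```text
time: 17.98
position: [496.9, 101.2, 179.4]
tool_rot: [0.933, 0.356, 0.002, 0.046]
wrist_force: [0.6, -0.3, -1.4]
opening: 47.3
grip_force: 0.0
```

```bash
python3 -c "
from h import *
st()
a=snap('wrist','w8')
hsv=cv2.cvtColor(a,cv2.COLOR_BGR2HSV)
# expected paddle pixels
for P in [(478.6,112.5,58),(593,48,54),(430,235,54)]: print(proj('w8',np.array(P)))
print(load('w8')[2][:3,3])
"
```

```text
t 17.98 p [496.904 101.212 179.364] toolx [ 0.747  0.664 -0.029] toolz [ 0.036 -0.084 -0.996] 
j [ 0.112  0.519 -0.635  1.945  0.534  0.845 -1.675] open 47.3 F [ 0.627 -0.339 -1.418]
[225.238 193.227]
[360.057 144.467]
[ 78.116 144.082]
[543.087 161.81  356.151]
```

```bash
python3 -c "
from h import *
a,_,_=load('w8')
hsv=cv2.cvtColor(a,cv2.COLOR_BGR2HSV)
m=((hsv[:,:,2]<90)&(hsv[:,:,1]<90)).astype(np.uint8)*255
m[250:]=0
n,l,s,c=cv2.connectedComponentsWithStats(m)
for i in range(1,n):
    if s[i,4]>60: print(s[i],c[i])
x0,y0=140,130
C=np.hstack([cv2.resize(a[y0:y0+130,x0:x0+170],None,fx=2.3,fy=2.3),cv2.cvtColor(cv2.resize(m[y0:y0+130,x0:x0+170],None,fx=2.3,fy=2.3),cv2.COLOR_GRAY2BGR)])
cv2.imwrite('pics/v8.png',C)
i=int(np.argmin([np.hypot(*(c[k]-(225,193))) if s[k,4]>60 else 999 for k in range(n)]))
cnt=cv2.findContours((l==i).astype(np.uint8),0,2)[0][0]
print(cv2.minAreaRect(cnt))
for p in cv2.boxPoints(cv2.minAreaRect(cnt)): print(p,onz('w8',*p,58))
"
```

```text
[437   0  14   7  64] [443.328125   3.296875]
[ 210  157  182   93 5593] [293.47684606 215.25603433]
[ 431  160   81   57 2420] [474.7392562 185.1107438]
[210 174  28   5 109] [223.53211009 175.5412844 ]
[205 224  15  26 255] [213.82352941 239.16862745]
((223.5, 176.0), (4.0, 27.0), 90.0)
[210. 174.] [483.41728551 134.25127933  58.        ]
[237. 174.] [499.08219686 116.04201895  58.        ]
[237. 178.] [496.29436609 113.64441135  58.        ]
[210. 178.] [480.59922895 131.92903555  58.        ]
```

View pics/v8.png

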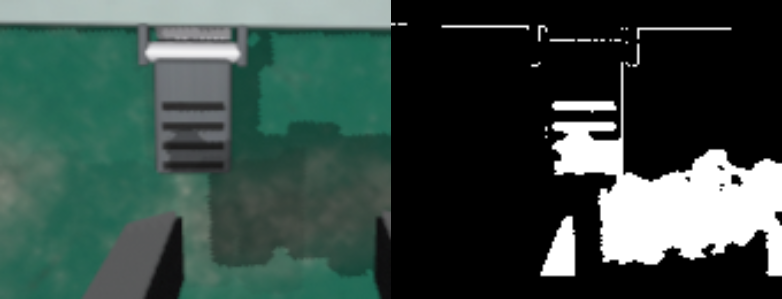

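The crop shows the paddle flap at x 155–232, y 60–172. Its grip point falls at wrist pixel (224,191), against the predicted (225,193), so the case pose is confirmed. Now I'll descend and pinch.

Request:
move_arm(dp=[[-0.2,0.1,-0.2],[-0.2,0.1,-0.4],[-0.2,0.1,-0.6],[-0.13,0.1,-0.8],[0,0.06,-0.8],[0,0,-0.8],[0,0,-0.8],[0,0,-0.8],[0,0,-0.48],[0,0,0],[0,0,0],[0,0,0],[0,0,0],[0,0,0],[0,0,0]], rotation=[[0.4,0.2,0],[0.4,0.15,0],[0,0,0],[0,0,0],[0,0,0],[0,0,0],[0,0,0],[0,0,0],[0,0,0],[0,0,0],[0,0,0],[0,0,0],[0,0,0],[0,0,0],[0,0,0]], grip=[50,50,50,50,50,50,50,50,50,50,0,0,0,0,0])

```text
time: 19.28
position: [476.4, 113.8, 37.7]
tool_rot: [0.935, 0.355, -0.001, -0.002]
wrist_force: [-6.1, 5.8, -1.7]
opening: 29.7
grip_force: 30.0
```

```bash
python3 -c "
from h import *
st()
c=np.array([577,199.]);f=np.radians(41.3);u=np.array([np.cos(f),np.sin(f)]);h=c+85*u
print('hinge',h)
r=213;p0=None
for th in np.linspace(0.06,1.9,11):
    x=-r*np.cos(th);z=45+r*np.sin(th); g=h+x*u; print(round(th,2),g,z)
"
```

```text
t 19.28 p [476.377 113.818  37.675] toolx [ 0.748  0.663 -0.001] toolz [-0.004  0.002 -1.   ] 
j [ 0.034  0.726 -0.483  2.082  0.694  0.498 -1.818] open 29.7 F [-6.06   5.831 -1.7  ]
hinge [640.857 255.1  ]
0.06 [481.126 114.773] 57.7723333801217
0.24 [485.578 118.684] 96.45783213194011
0.43 [495.272 127.2  ] 133.40608417930397
0.61 [509.882 140.035] 167.36969478276808
0.8 [528.913 156.754] 197.20203245500187
0.98 [551.723 176.794] 221.89593991478972
1.16 [577.543 199.477] 240.61773630972746
1.35 [605.5   224.038] 252.73536277256275
1.53 [634.651 249.648] 257.83972110062757
1.72 [664.011 275.441] 255.75848515198396
1.9 [692.59  300.548] 246.56191867741927
```

Request:
move_arm(dp=[[0.03,0.03,0.4],[0.06,0.05,0.5],[0.09,0.08,0.6],[0.13,0.11,0.5],[0.13,0.11,0.5],[0.13,0.11,0.5],[0.2,0.17,0.45],[0.2,0.17,0.45],[0.2,0.17,0.45],[0.25,0.22,0.4],[0.25,0.22,0.4],[0.25,0.22,0.4],[0,0,0]], rotation=[[0,0,0],[0,0,0],[0,0,0],[0,0,0],[0,0,0],[0,0,0],[0,0,0],[0,0,0],[0,0,0],[0,0,0],[0,0,0],[0,0,0],[0,0,0]], grip=[0,0,0,0,0,0,0,0,0,0,0,0,0])

```text
time: 20.37
position: [523.5, 154.2, 177.8]
tool_rot: [0.935, 0.355, -0.003, -0.001]
wrist_force: [-9.4, 1.3, 4.9]
opening: 29.3
grip_force: 30.0
```

```bash
python3 -c "
from h import *
st()
p=arm.observe()['position'];h=np.array([640.9,255.1]);u=np.array([np.cos(.7208),np.sin(.7208)])
a=-(p[:2]-h)@u;print('r',np.hypot(a,p[2]+19-45),'th',np.arctan2(p[2]+19-45,a))
"
```

```text
t 20.37 p [523.492 154.215 177.826] toolx [ 0.749  0.663 -0.005] toolz [-0.006 -0.001 -1.   ] 
j [ 0.103  0.594 -0.678  1.823  0.464  0.896 -1.637] open 29.3 F [-9.376  1.264  4.853]
r 216.8194510629072 th 0.7757384932495001
```

Request:
move_arm(dp=[[0.45,0.35,0.3],[0.45,0.4,0.45],[0.3,0.2,0.3],[0.5,0.43,0.36],[0.5,0.43,0.3],[0.52,0.46,0.24],[0.54,0.48,0.2],[0.57,0.5,0.12],[0.57,0.5,0.08],[0.57,0.5,0],[0.57,0.5,-0.02],[0.4,0.35,-0.06],[0,0,0],[0,0,0]], rotation=[[0,0,0],[0,0,0],[0,0,0],[0,0,0],[0,0,0],[0,0,0],[0,0,0],[0,0,0],[0,0,0],[0,0,0],[0,0,0],[0,0,0],[0,0,0],[0,0,0]], grip=[0,0,0,0,0,0,0,0,0,0,0,0,0,0])

```text
time: 21.53
position: [674.9, 284.4, 234.9]
tool_rot: [0.935, 0.355, 0.001, -0.003]
wrist_force: [-2.5, 6.9, 4.2]
opening: 24.0
grip_force: 6.2
```

```bash
python3 -c "
from h import *
st()
p=arm.observe()['position'];h=np.array([640.9,255.1]);u=np.array([np.cos(.7208),np.sin(.7208)])
a=-(p[:2]-h)@u;print('r',np.hypot(a,p[2]+19-45),'th',np.arctan2(p[2]+19-45,a))
"
```

```text
t 21.53 p [674.939 284.405 234.884] toolx [0.748 0.663 0.004] toolz [ 0.     0.006 -1.   ] 
j [-0.133  0.803 -0.649  1.198  0.466  1.282 -1.603] open 24.0 F [-2.514  6.922  4.15 ]
r 213.65772786103318 th 1.782589566486977
```

Request:
move_arm(dp=[[0,0,0],[0,0,0],[0,0,0],[0,0,0.6],[0,0,0.9],[0,0,0.9],[0,0,0.9],[-0.5,-0.43,0.2],[-0.6,-0.5,0],[-0.6,-0.5,0],[-0.6,-0.5,0],[-0.6,-0.5,0],[-0.6,-0.5,0],[-0.6,-0.5,-0.3],[-0.6,-0.5,-0.6],[-0.5,-0.45,-0.8],[0,0,-0.8],[0,0,-0.8],[0,0,0],[0,0,0]], rotation=[[0,0,0],[0,0,0],[0,0,0],[0,0,0],[0,0,0],[0,0,0],[0,0,0],[0,0,0],[0,0,0],[0,0,0],[0,0,0],[0,0,0],[0,0,0],[0,0,0],[0,0,0],[0,0,0],[0,0,0],[0,0,0],[0,0,0],[0,0,0]], grip=[60,80,80,80,80,80,80,60,60,60,60,60,60,60,60,60,60,60,60,60])

```text
time: 23.2
position: [544.8, 169.6, 237.4]
tool_rot: [0.935, 0.354, -0.002, 0.001]
wrist_force: [-0.2, 0.2, -0.4]
opening: 56.1
grip_force: 0.0
```

```bash
python3 -c "
from h import *
st()
a=snap('wrist','w9');b=snap('scene','s9');d=snap('side','d9')
A=cv2.resize(a[0:300],(512,300))
S=cv2.resize(b[100:260,170:324],(288,300));
D=cv2.resize(d[100:260,200:350],(281,300))
bot=np.zeros((300,800,3),np.uint8);bot[:,:281]=D
top=np.hstack([A,S])
w=cv2.resize(a[60:280,60:460],(519,286));bot[:286,281:800]=w
cv2.imwrite('pics/v9.png',np.vstack([top,bot]))
"
```

```text
t 23.2 p [544.811 169.577 237.369] toolx [ 0.75   0.661 -0.004] toolz [-0.003 -0.002 -1.   ] 
j [ 0.091  0.558 -0.697  1.689  0.404  1.048 -1.586] open 56.1 F [-0.176  0.226 -0.412]
```

View pics/v9.png

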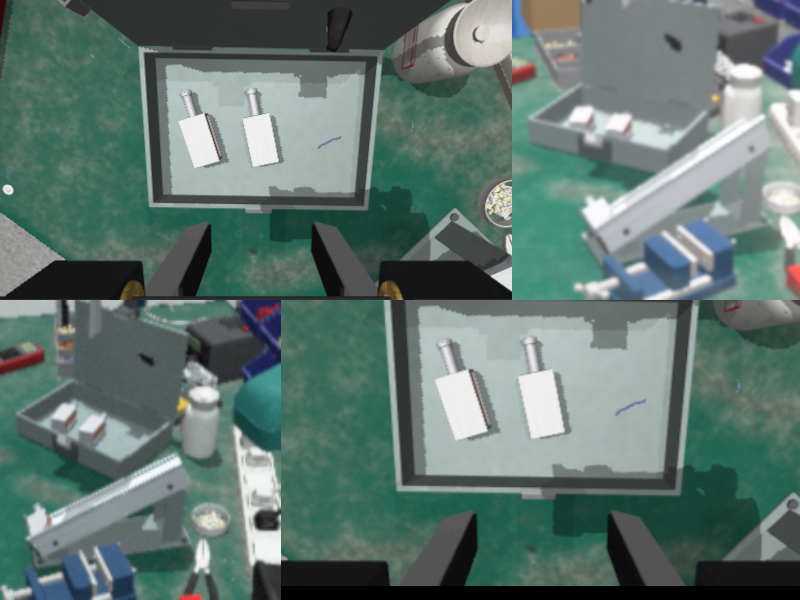

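The lid is wide open. Two solenoids lie in the case, with block centres at wrist px (200,140) and (261,138) and plungers to the back. Solenoid_4 sits at the low end of the chute.

```bash
python3 -c "
from h import *
a,_,_=load('w9')
g=a.min(2);m=(g>205).astype(np.uint8);m[:85]=0;m[200:]=0;m[:,:150]=0;m[:,360:]=0
m=cv2.morphologyEx(m,cv2.MORPH_OPEN,np.ones((9,9)))
n,l,s,c=cv2.connectedComponentsWithStats(m)
for i in range(1,n):
    if s[i,4]<300: continue
    cnt=cv2.findContours((l==i).astype(np.uint8),0,2)[0][0]
    r=cv2.minAreaRect(cnt);b=np.array([onz('w9',*p,35) for p in cv2.boxPoints(r)])
    L=[np.linalg.norm(b[k]-b[(k+1)%4]) for k in range(4)];k=int(np.argmax(L[:2]));d=b[(k+1)%4]-b[k]
    if d[0]<0:d=-d
    print(s[i],b.mean(0),L,'axis deg',np.degrees(np.arctan2(d[1],d[0])))
for u,v in((186,94),(251,91)): print('tip',onz('w9',u,v,20))
"
```

```text
[ 244  115   33   50 1280] [573.53814974 194.14308371  35.        ] [np.float64(29.320925246378952), np.float64(54.24723828943264), np.float64(30.34245023019038), np.float64(54.442426747865824)] axis deg 53.30471201795377
[ 181  116   36   50 1262] [527.12680922 245.69906153  35.        ] [np.float64(29.215296795022873), np.float64(55.183501361204065), np.float64(30.244529649910675), np.float64(55.53004595314734)] axis deg 57.56739897550468
tip [555.88133854 289.84938582  20.        ]
tip [606.69185111 237.07529845  20.        ]
```

Request:
move_arm(dp=[[0.4,0.3,-0.4],[0.4,0.35,-0.8],[0.35,0.33,-0.9],[0,0,-0.9],[0,0,-0.9],[0,0,-0.9],[0,0,-0.9],[0,0,-0.9],[0,0,-0.9],[0,0,-0.8],[0,0,-0.6],[0,0,0],[0,0,0]], rotation=[[0,0,0.5],[0,0,0.5],[0,0,0.5],[0,0,0.5],[0,0,0],[0,0,0],[0,0,0],[0,0,0],[0,0,0],[0,0,0],[0,0,0],[0,0,0],[0,0,0]], grip=[55,55,55,55,55,55,55,55,55,55,55,55,55])

```text
time: 24.43
position: [574.5, 196.0, 15.6]
tool_rot: [0.893, 0.45, -0.0, 0.0]
wrist_force: [0.0, 0.6, -0.2]
opening: 51.5
grip_force: 0.0
```

```bash
python3 -c "
from h import *
st()"
```

```text
t 24.43 p [574.466 195.959  15.573] toolx [ 0.595  0.804 -0.001] toolz [-0.001 -0.001 -1.   ] 
j [-0.04   0.883 -0.558  1.767  0.691  0.698 -1.62 ] open 51.5 F [ 0.047  0.58  -0.181]
```

Request:
move_arm(dp=[[0,-0.05,-0.14],[0,0,0],[0,0,0],[0,0,0],[0,0,0],[0,0,0],[0,0,0],[0,0,0.6],[0,0,0.8],[0,0,0.8],[0,0,0.8],[0,0,0.8],[0,0,0.8],[0,0,0.8],[0,0,0.8],[0,0,0.8],[0,0,0.8],[0,0,0],[0,0,0]], rotation=[[0,0,0],[0,0,0],[0,0,0],[0,0,0],[0,0,0],[0,0,0],[0,0,0],[0,0,0],[0,0,0],[0,0,0],[0,0,0],[0,0,0],[0,0,0],[0,0,0],[0,0,0],[0,0,0],[0,0,0],[0,0,0],[0,0,0]], grip=[55,55,0,0,0,0,0,0,0,0,0,0,0,0,0,0,0,0,0])

```text
time: 26.02
position: [574.3, 194.5, 207.1]
tool_rot: [0.893, 0.45, 0.0, 0.0]
wrist_force: [-0.7, 0.7, -2.6]
opening: 30.0
grip_force: 30.0
```

```bash
cat >> h.py <<'E'
from scipy.optimize import least_squares
def held(fn,show=True):
    """block in grip from wrist image: offset of its plunger end (top edge row) and tip, given flat seating"""
    a=snap('wrist',fn);o=arm.observe()
    T=np.eye(4);T[:3,:3]=R.from_quat(o['tool_rot']).as_matrix();T[:3,3]=o['position']
    _,K,E=load(fn);C=np.linalg.inv(np.linalg.inv(T)@E)
    def pv(x,z):
        p=C@np.array([x,0,z,1.]);return K[1]*p[1]/p[2]+K[3]
    g=cv2.cvtColor(a,cv2.COLOR_BGR2GRAY).astype(int)
    print('col',g[90:215,261].tolist())
    for x0 in(-4,0,4): print(x0,'tip top row',round(pv(x0+57.5,-1.5-0),1),'face bottom row',round(pv(x0+27.5,6.5),1),'face top row',round(pv(x0+27.5,-23.5),1))
E
python3 -c "
from h import *
st();held('w10')"
```

```text
t 26.02 p [574.305 194.472 207.075] toolx [ 0.595  0.804 -0.   ] toolz [ 0.001 -0.001 -1.   ] 
j [ 0.06   0.652 -0.724  1.63   0.484  1.046 -1.448] open 30.0 F [-0.74   0.732 -2.578]
col [94, 63, 66, 108, 118, 118, 119, 118, 118, 119, 118, 119, 119, 119, 119, 118, 139, 178, 186, 187, 187, 187, 186, 187, 188, 188, 188, 187, 195, 200, 202, 201, 200, 200, 200, 200, 201, 201, 201, 202, 202, 201, 201, 200, 199, 198, 197, 141, 113, 232, 199, 214, 241, 245, 245, 244, 243, 241, 239, 235, 204, 234, 240, 240, 240, 239, 239, 239, 238, 238, 238, 238, 237, 238, 237, 237, 236, 236, 236, 236, 235, 236, 235, 235, 235, 234, 234, 233, 233, 233, 232, 232, 232, 231, 231, 231, 230, 231, 230, 230, 229, 229, 229, 228, 228, 228, 226, 192, 122, 100, 100, 99, 86, 197, 240, 241, 239, 240, 238, 235, 234, 234, 234, 234, 234]
-4 tip top row 144.0 face bottom row 195.6 face top row 210.5
0 tip top row 136.3 face bottom row 188.8 face top row 202.5
4 tip top row 128.6 face bottom row 181.9 face top row 194.5
```

Request:
move_arm(dp=[[0,-0.5,0],[-0.1,-0.8,0],[-0.1,-0.8,0],[-0.1,-0.8,0],[-0.1,-0.8,0],[-0.1,-0.8,0],[-0.1,-0.8,0],[-0.1,-0.8,0],[-0.1,-0.8,0],[-0.1,-0.8,0],[-0.1,-0.8,0],[-0.1,-0.8,0],[-0.1,-0.8,0],[-0.1,-0.8,0],[-0.1,-0.4,0],[0,0,0],[0,0,0]], rotation=[[0,0,0.4],[0,0,0.7],[0,0,0.7],[0,0,0.7],[0,0,0.7],[0,0,0.7],[0,0,0.7],[0,0,0.7],[0,0,0.8],[0,-0.3,0],[0,-0.3,0],[0,-0.3,0],[0,-0.3,0],[0,-0.3,0],[0,-0.3,0],[0,-0.2,0],[0,0,0]], grip=[0,0,0,0,0,0,0,0,0,0,0,0,0,0,0,0,0])

```text
time: 27.48
position: [536.2, -89.5, 204.7]
tool_rot: [0.704, 0.703, 0.072, 0.073]
wrist_force: [-0.4, 0.3, -2.3]
opening: 29.6
grip_force: 30.0
```

```bash
python3 -c "
from h import *
st()"
```

```text
t 27.48 p [536.197 -89.522 204.691] toolx [ 0.001  1.    -0.002] toolz [ 0.204 -0.002 -0.979] 
j [ 0.781  0.528 -0.945  2.     0.694  0.713 -0.562] open 29.6 F [-0.372  0.289 -2.27 ]
```

Request:
move_arm(dp=[[0.22,0.06,-0.5],[0.18,0,-0.5],[0.12,0,-0.5],[0.12,0,-0.5],[0.12,0,-0.5],[0,0,0],[0.2,0,-0.4],[0.2,0,-0.4],[0.2,0,-0.4],[0.1,0,-0.2],[0,0,0],[0,0,0]], rotation=[[0,-0.43,0.06],[0,-0.43,0],[0,-0.43,0],[0,-0.43,0],[0,-0.43,0],[0,0,0],[0,0,0],[0,0,0],[0,0,0],[0,0,0],[0,0,0],[0,0,0]], grip=[0,0,0,0,0,0,0,0,0,0,0,0])

```text
time: 28.48
position: [575.0, -88.5, 116.2]
tool_rot: [0.69, 0.694, 0.141, 0.146]
wrist_force: [-0.6, -0.3, -0.9]
opening: 29.6
grip_force: 30.0
```

```bash
python3 -c "
from h import *
st()
p=arm.observe()['position'];print('h',(p[2]-22-(p[0]-433.9)*.4663)*.906)
held('w11')"
```

```text
t 28.48 p [574.965 -88.488 116.186] toolx [-0.004  1.    -0.008] toolz [ 0.398 -0.005 -0.917] 
j [ 0.529  0.597 -0.564  2.201  1.595  0.266 -1.422] open 29.6 F [-0.578 -0.32  -0.938]
h 25.737493420984386
col [66, 67, 68, 69, 69, 70, 72, 72, 73, 72, 71, 70, 69, 70, 71, 72, 73, 72, 73, 73, 72, 73, 72, 71, 72, 74, 75, 76, 74, 73, 71, 70, 68, 67, 67, 68, 66, 68, 67, 68, 68, 70, 68, 68, 66, 67, 67, 79, 112, 172, 144, 159, 180, 187, 189, 190, 190, 192, 193, 190, 159, 175, 181, 181, 182, 182, 182, 183, 182, 183, 183, 183, 183, 183, 184, 184, 184, 185, 185, 186, 185, 185, 186, 186, 187, 186, 186, 187, 187, 186, 187, 188, 188, 187, 187, 187, 178, 176, 176, 177, 176, 177, 176, 177, 176, 177, 174, 135, 93, 83, 84, 82, 83, 173, 177, 173, 173, 173, 173, 173, 173, 173, 173, 173, 173]
-4 tip top row 141.5 face bottom row 193.9 face top row 208.8
0 tip top row 133.7 face bottom row 187.0 face top row 200.7
4 tip top row 125.8 face bottom row 180.0 face top row 192.5
```

Request:
move_arm(dp=[[0.1,0.03,-0.22],[0.1,0,-0.22],[0.09,0,-0.18],[0,0,0],[0,0,0],[0,0,0],[0,0,0],[0,0,0],[0,0,0],[0,0,0],[0,0,0],[0,0,0],[0,0,0],[-0.2,0,0.5],[-0.3,0,0.7],[-0.3,0,0.7],[0,0,0.7],[0,0,0.7],[0,0,0.7],[0,0,0.3]], rotation=[[0,0,0],[0,0,0],[0,0,0],[0,0,0],[0,0,0],[0,0,0],[0,0,0],[0,0,0],[0,0,0],[0,0,0],[0,0,0],[0,0,0],[0,0,0],[0,0,0],[0,0.3,0],[0,0.6,0],[0,0.6,0],[0,0.6,0],[0,0.6,0],[0,0.6,0]], grip=[0,0,0,0,0,34,35,36,38,40,42,44,46,50,50,50,50,50,50,50])

```text
time: 30.2
position: [573.7, -96.3, 186.0]
tool_rot: [0.704, 0.706, 0.042, 0.061]
wrist_force: [0.6, -1.0, -0.9]
opening: 47.0
grip_force: 0.0
```

```bash
python3 -c "
from h import *
st()
a=snap('wrist','w12');d=snap('side','d12')
# queue check: pixel predictions of block 1,2 top centre and whether bright
o=np.array([433.9,-89.8,22]);X=np.array([.9063,.007,.4226]);Y=np.array([-.007,1,0]);Z=np.array([-.4226,0,.9063])
for s in(15,45,75,105):
    for n in ('w12','d12'):
        q=proj(n,o+X*s+Z*30);t=proj(n,o+X*s+Y*50+Z*20);i=load(n)[0]
        f=lambda q: i[int(round(q[1])),int(round(q[0]))].tolist() if 0<=q[0]<512 and 0<=q[1]<384 else None
        print(s,n,q,f(q),'plunger',t,f(t))
"
```

```text
t 30.2 p [573.708 -96.286 185.99 ] toolx [-0.     1.    -0.027] toolz [ 0.145 -0.027 -0.989] 
j [ 0.681  0.619 -0.883  1.873  0.715  0.822 -0.556] open 47.0 F [ 0.563 -0.965 -0.89 ]
15 w12 [ 79.627 180.509] [169, 166, 166] plunger [ 80.212 121.112] [186, 183, 184]
15 d12 [220.124 219.755] [219, 211, 202] plunger [219.399 210.656] [202, 195, 188]
45 w12 [108.372 182.687] [171, 167, 168] plunger [109.395 121.563] [176, 172, 173]
45 d12 [229.413 215.104] [219, 213, 206] plunger [228.288 206.178] [195, 189, 181]
75 w12 [138.845 184.995] [166, 162, 164] plunger [140.358 122.042] [72, 89, 29]
75 d12 [238.756 210.426] [184, 180, 169] plunger [237.227 201.675] [105, 119, 79]
105 w12 [171.206 187.446] [217, 215, 208] plunger [173.269 122.551] [69, 87, 27]
105 d12 [248.155 205.719] [214, 207, 194] plunger [246.217 197.146] [95, 113, 44]
```

Request:
move_arm(dp=[[0,0.3,0.3],[0,0.6,0.2],[0,0.8,0],[0,0.9,0],[0,0.9,0],[-0.1,0.9,0],[-0.2,0.9,0],[-0.2,0.9,0],[-0.2,0.9,0],[-0.2,0.9,0],[-0.2,0.9,0],[-0.2,0.9,0],[-0.2,0.9,0],[-0.2,0.9,0],[-0.1,0.9,0],[-0.1,0.8,0],[0,0.4,0],[0,0,0],[0,0,0]], rotation=[[0.13,0.5,0],[0.13,0.5,0],[0,0.4,0],[0,0,-0.45],[0,0,-0.45],[0,0,-0.45],[0,0,-0.45],[0,0,-0.45],[0,0,-0.45],[0,0,-0.45],[0,0,-0.45],[0,0,-0.45],[0,0,-0.45],[0,0,-0.45],[0,0,-0.45],[0,0,0],[0,0,0],[0,0,0],[0,0,0]], grip=[55,55,55,55,55,55,55,55,55,55,55,55,55,55,55,55,55,55,55])

```text
time: 31.88
position: [525.3, 244.6, 195.0]
tool_rot: [0.876, 0.483, -0.001, 0.001]
wrist_force: [0.0, -0.8, 0.0]
opening: 51.6
grip_force: 0.0
```

```bash
python3 -c "
from h import *
st()"
```

```text
t 31.88 p [525.285 244.589 195.003] toolx [ 0.534  0.845 -0.003] toolz [-0.002 -0.003 -1.   ] 
j [-0.034  0.63  -0.728  1.716  0.49   0.989 -1.507] open 51.6 F [ 0.048 -0.764  0.047]
```

Heading 57.7° is right. Descend 183 mm to z = 12, shifting +1.5 and +1 mm.

Request:
move_arm(dp=[[0.06,0.04,-0.6],[0,0,-0.9],[0,0,-0.9],[0,0,-0.9],[0,0,-0.9],[0,0,-0.9],[0,0,-0.9],[0,0,-0.7],[0,0,-0.5],[0,0,0],[0,0,0]], rotation=[[0,0,0],[0,0,0],[0,0,0],[0,0,0],[0,0,0],[0,0,0],[0,0,0],[0,0,0],[0,0,0],[0,0,0],[0,0,0]], grip=[55,55,55,55,55,55,55,55,55,55,55])

```text
time: 32.8
position: [527.2, 245.5, 15.5]
tool_rot: [0.876, 0.482, -0.001, 0.0]
wrist_force: [-0.4, -0.0, 0.1]
opening: 51.6
grip_force: 0.0
```

Request:
move_arm(dp=[[0,0,-0.14],[0,0,0],[0,0,0],[0,0,0],[0,0,0],[0,0,0],[0,0,0],[0,0,0.6],[0,0,0.8],[0,0,0.8],[0,0,0.8],[0,0,0.8],[0,0,0.8],[0,0,0.8],[0,0,0.8],[0,0,0.8],[0,0,0.8],[0,0,0],[0,0,0]], rotation=[[0,0,0],[0,0,0],[0,0,0],[0,0,0],[0,0,0],[0,0,0],[0,0,0],[0,0,0],[0,0,0],[0,0,0],[0,0,0],[0,0,0],[0,0,0],[0,0,0],[0,0,0],[0,0,0],[0,0,0],[0,0,0],[0,0,0]], grip=[55,55,0,0,0,0,0,0,0,0,0,0,0,0,0,0,0,0,0])

```text
time: 34.38
position: [527.3, 246.8, 207.6]
tool_rot: [0.876, 0.482, -0.0, 0.0]
wrist_force: [0.1, 0.0, -2.1]
opening: 29.9
grip_force: 30.0
```

```bash
python3 -c "
from h import *
st();held('w13')"
```

```text
t 34.38 p [527.305 246.76  207.623] toolx [ 0.535  0.845 -0.001] toolz [-0.    -0.001 -1.   ] 
j [-0.029  0.62  -0.738  1.696  0.478  1.016 -1.498] open 29.9 F [ 0.056  0.01  -2.108]
col [114, 116, 116, 116, 116, 117, 174, 184, 184, 184, 184, 184, 184, 184, 182, 182, 182, 182, 182, 183, 182, 183, 184, 184, 198, 202, 202, 202, 203, 203, 203, 201, 200, 200, 199, 199, 198, 196, 196, 196, 197, 199, 200, 199, 200, 200, 200, 199, 141, 110, 233, 225, 197, 219, 226, 229, 242, 243, 241, 239, 236, 225, 212, 235, 240, 240, 239, 239, 238, 238, 238, 238, 238, 237, 237, 237, 237, 236, 236, 236, 236, 235, 235, 235, 235, 235, 235, 234, 233, 233, 233, 232, 232, 232, 231, 232, 231, 231, 231, 230, 230, 230, 230, 229, 229, 229, 229, 226, 172, 114, 101, 100, 101, 99, 212, 241, 241, 239, 238, 235, 235, 234, 234, 233, 233]
-4 tip top row 143.9 face bottom row 195.6 face top row 210.4
0 tip top row 136.2 face bottom row 188.7 face top row 202.4
4 tip top row 128.5 face bottom row 181.8 face top row 194.4
```

Request:
move_arm(dp=[[0,-0.5,0],[0,-0.8,0],[0,-0.85,0],[0,-0.85,0],[0,-0.85,0],[0,-0.85,0],[0,-0.85,0],[0.05,-0.85,0],[0.05,-0.85,0],[0.05,-0.85,0],[0.05,-0.85,0],[0.05,-0.85,0],[0.05,-0.85,0],[0.05,-0.85,0],[0.05,-0.85,0],[0.05,-0.75,0],[0,-0.3,0],[0,0,0],[0,0,0]], rotation=[[0,0,0.3],[0,0,0.6],[0,0,0.6],[0,0,0.6],[0,0,0.6],[0,0,0.6],[0,0,0.6],[0,0,0.6],[0,0,0.6],[0,0,0.33],[0,-0.3,0],[0,-0.3,0],[0,-0.3,0],[0,-0.3,0],[0,-0.3,0],[0,-0.3,0],[0,-0.2,0],[0,0,0],[0,0,0]], grip=[0,0,0,0,0,0,0,0,0,0,0,0,0,0,0,0,0,0,0])

```text
time: 36.02
position: [537.1, -88.5, 206.1]
tool_rot: [0.702, 0.705, 0.072, 0.073]
wrist_force: [-0.3, 0.9, -2.1]
opening: 29.7
grip_force: 30.0
```

```bash
python3 -c "
from h import *
st()"
```

```text
t 36.02 p [537.093 -88.492 206.056] toolx [-0.003  1.    -0.002] toolz [ 0.204 -0.001 -0.979] 
j [ 0.774  0.523 -0.936  1.998  0.683  0.711 -0.549] open 29.7 F [-0.298  0.877 -2.136]
```

Request:
move_arm(dp=[[0.22,0.02,-0.5],[0.18,0,-0.5],[0.12,0,-0.5],[0.12,0,-0.5],[0.12,0,-0.5],[0,0,0],[0.2,0,-0.4],[0.2,0,-0.4],[0.2,0,-0.4],[0.1,0,-0.2],[0,0,0],[0,0,0]], rotation=[[0,-0.43,0],[0,-0.43,0],[0,-0.43,0],[0,-0.43,0],[0,-0.43,0],[0,0,0],[0,0,0],[0,0,0],[0,0,0],[0,0,0],[0,0,0],[0,0,0]], grip=[0,0,0,0,0,0,0,0,0,0,0,0])

```text
time: 37.02
position: [574.5, -88.4, 117.2]
tool_rot: [0.691, 0.694, 0.141, 0.146]
wrist_force: [0.5, 1.2, -2.3]
opening: 30.2
grip_force: 30.0
```

```bash
python3 -c "
from h import *
st()
p=arm.observe()['position'];print('h',(p[2]-22-(p[0]-433.9)*.4663)*.906)
held('w14')" | cut -c1-800
```

```text
t 37.02 p [574.495 -88.403 117.171] toolx [-0.003  1.    -0.007] toolz [ 0.398 -0.006 -0.918] 
j [ 0.523  0.593 -0.555  2.201  1.584  0.261 -1.414] open 30.2 F [ 0.547  1.201 -2.3  ]
h 26.82780262826532
col [67, 67, 68, 69, 69, 71, 71, 72, 73, 72, 71, 71, 71, 70, 72, 72, 72, 74, 72, 73, 73, 73, 72, 72, 73, 74, 76, 75, 76, 73, 71, 69, 68, 69, 68, 68, 67, 68, 69, 68, 68, 70, 69, 68, 68, 67, 65, 67, 76, 103, 172, 144, 159, 181, 188, 190, 191, 191, 192, 194, 191, 161, 130, 172, 182, 183, 184, 183, 183, 184, 184, 184, 183, 185, 184, 185, 185, 185, 185, 185, 185, 186, 187, 186, 187, 187, 187, 187, 187, 187, 188, 188, 188, 188, 188, 188, 179, 177, 177, 177, 178, 177, 178, 178, 177, 177, 177, 173, 133, 93, 83, 68, 81, 73, 159, 180, 179, 176, 176, 175, 174, 174, 173, 174, 174]
-4 tip top row 141.1 face bottom row 193.6 face top row 208.4
0 tip top row 133.3 face bottom row 186.6 face top row 200.3
4 tip top row 125.4 face bottom row 179.6 face top row 192.1
```

The block is unchanged in the grip. Lower 18 mm, open gradually and lift.

Request:
move_arm(dp=[[0.1,0.04,-0.24],[0.1,0,-0.24],[0.1,0,-0.19],[0,0,0],[0,0,0],[0,0,0],[0,0,0],[0,0,0],[0,0,0],[0,0,0],[0,0,0],[0,0,0],[0,0,0],[-0.2,0,0.5],[-0.3,0,0.7],[-0.3,0,0.7],[0,0,0.7],[0,0,0.7],[0,0,0.7],[0,0,0.3]], rotation=[[0,0,0],[0,0,0],[0,0,0],[0,0,0],[0,0,0],[0,0,0],[0,0,0],[0,0,0],[0,0,0],[0,0,0],[0,0,0],[0,0,0],[0,0,0],[0,0,0],[0,0.3,0],[0,0.6,0],[0,0.6,0],[0,0.6,0],[0,0.6,0],[0,0.6,0]], grip=[0,0,0,0,0,34,35,36,38,40,42,44,46,50,50,50,50,50,50,50])

```text
time: 38.73
position: [573.2, -97.4, 185.2]
tool_rot: [0.705, 0.705, 0.041, 0.061]
wrist_force: [0.5, -0.0, -0.7]
opening: 47.3
grip_force: 0.0
```

```bash
cat >> h.py <<'E'
def queue(*names):
    o=np.array([433.9,-89.8,22]);X=np.array([.9063,.007,.4226]);Y=np.array([-.007,1,0]);Z=np.array([-.4226,0,.9063])
    for s in(15,45,75,105):
        for n in names:
            i=load(n)[0];q=[proj(n,o+X*s+Y*y+Z*z) for y,z in((0,30),(40,20),(53,22),(70,22))]
            print(s,n,[i[int(round(v)),int(round(u))].tolist() if 0<=u<512 and 0<=v<384 else None for u,v in q])
E
python3 -c "
from h import *
st()
snap('wrist','w15');snap('side','d15');queue('w15','d15')
"
```

```text
t 38.73 p [573.183 -97.357 185.249] toolx [ 0.003  1.    -0.029] toolz [ 0.144 -0.029 -0.989] 
j [ 0.679  0.618 -0.878  1.874  0.715  0.82  -0.558] open 47.3 F [ 0.468 -0.034 -0.744]
15 w15 [[169, 166, 167], [191, 187, 188], [188, 184, 185], [67, 84, 28]]
15 d15 [[219, 212, 203], [221, 215, 206], [196, 191, 183], [100, 117, 67]]
45 w15 [[170, 167, 168], [190, 186, 187], [188, 183, 185], [69, 86, 28]]
45 d15 [[220, 214, 206], [225, 220, 214], [191, 185, 177], [108, 119, 97]]
75 w15 [[171, 168, 169], [192, 189, 190], [194, 190, 191], [69, 87, 25]]
75 d15 [[218, 211, 203], [228, 224, 219], [207, 202, 193], [94, 112, 46]]
105 w15 [[163, 160, 161], [140, 143, 133], [71, 88, 32], [76, 91, 49]]
105 d15 [[215, 209, 196], [97, 114, 47], [90, 108, 38], [90, 108, 39]]
```

All three plungers show at 15, 45 and 75 mm up the queue. Now I'll close the lid by bringing shut fingers behind the paddle and sweeping it forward along its arc.

Request:
move_arm(dp=[[0,0,0.6],[0,0.3,0.9],[0,0.6,0.9],[0,0.7,0.8],[0.1,0.8,0.7],[0.2,0.8,0.7],[0.3,0.8,0.6],[0.3,0.9,0.4],[0.3,0.9,0],[0.3,0.9,0],[0.3,0.9,0],[0.3,0.9,0],[0.4,0.9,0],[0.4,0.9,0],[0.4,0.9,0],[0.4,0.9,0],[0.4,0.9,0],[0.4,0.9,0],[0.4,0.9,0],[0.3,0.9,0]], rotation=[[0,0.3,0],[0.1,0.6,0],[0.1,0.5,0],[0.08,0,-0.2],[0,0,-0.6],[0,0,-0.6],[0,0,-0.6],[0,0,-0.6],[0,0,-0.6],[0,0,-0.6],[0,0,-0.6],[0,0,-0.6],[0,0,-0.6],[0,0,-0.6],[0,0,-0.6],[0,0,-0.6],[0,0,-0.7],[0,0,0],[0,0,0],[0,0,0]], grip=[0,0,0,0,0,0,0,0,0,0,0,0,0,0,0,0,0,0,0,0])

```text
time: 40.5
position: [703.2, 294.8, 320.5]
tool_rot: [0.936, 0.353, -0.001, 0.002]
wrist_force: [0.3, -0.3, -0.6]
opening: 0.4
grip_force: 0.0
```

```bash
cat > path.py <<'E'
from h import *
st()
h=np.array([640.9,255.1]);u=np.array([np.cos(.7208),np.sin(.7208)])
for th in [1.95,1.85,1.7,1.5,1.3,1.1,.9,.7,.5,.3,.15,.05,0]:
    s,c=np.sin(th),np.cos(th)
    P=-205*c+13*s+8*s; z=45+205*s+13*c-15*s
    print(th,(h+P*u).round(1),round(z,1))
E
python3 path.py
```

```text
t 40.5 p [703.199 294.757 320.495] toolx [ 0.751  0.661 -0.003] toolz [-0.001 -0.004 -1.   ] 
j [-0.186  0.812 -0.655  0.925  0.461  1.529 -1.544] open 0.4 F [ 0.337 -0.304 -0.553]
1.95 [712.6 318.1] 216.7
1.85 [698.5 305.7] 224.1
1.7 [676.4 286.3] 231.7
1.5 [645.7 259.4] 235.4
1.3 [614.9 232.3] 231.6
1.1 [585.1 206.1] 220.2
0.9 [557.5 181.9] 201.9
0.7 [533.3 160.5] 177.3
0.5 [513.3 143. ] 147.5
0.3 [498.4 129.9] 113.6
0.15 [491.  123.4] 86.2
0.05 [487.9 120.7] 67.5
0 [486.9 119.8] 58.0
```

Request:
move_arm(dp=[[0.3,0.6,0],[0.22,0.5,0],[0,0,-0.6],[0,0,-0.9],[0,0,-0.9],[0,0,-0.9],[0,0,-0.2],[-0.56,-0.5,0],[-0.56,-0.5,0.03],[-0.56,-0.5,0.03],[-0.56,-0.5,0.03],[-0.56,-0.5,0.03],[-0.6,-0.54,-0.08],[-0.6,-0.54,-0.08],[-0.6,-0.52,-0.23],[-0.6,-0.52,-0.23],[0,0,0]], rotation=[[0,0,0],[0,0,0],[0,0,0],[0,0,0],[0,0,0],[0,0,0],[0,0,0],[0,0,0],[0,0,0],[0,0,0],[0,0,0],[0,0,0],[0,0,0],[0,0,0],[0,0,0],[0,0,0],[0,0,0]], grip=[0,0,0,0,0,0,0,0,0,0,0,0,0,0,0,0,0])

```text
time: 41.92
position: [583.0, 202.9, 221.7]
tool_rot: [0.936, 0.353, -0.003, 0.002]
wrist_force: [-0.8, -1.2, -1.2]
opening: 0.9
grip_force: 0.0
```

```bash
python3 path.py | head -2; python3 -c "
from h import *
snap('scene','s16');snap('side','d16')
i,_,_=load('s16');d,_,_=load('d16')
cv2.imwrite('pics/v16.png',np.hstack([cv2.resize(i[60:260,150:350],(400,400)),cv2.resize(d[60:260,180:380],(400,400))]))"
```

```text
t 41.92 p [582.984 202.883 221.719] toolx [ 0.751  0.661 -0.006] toolz [-0.004 -0.005 -1.   ] 
j [ 0.026  0.647 -0.693  1.576  0.452  1.091 -1.632] open 0.9 F [-0.845 -1.248 -1.2  ]
```

```bash
python3 -c "
from h import *
h=np.array([640.9,255.1]);u=np.array([np.cos(.7208),np.sin(.7208)]);v=np.array([-u[1],u[0]])
for th in (1.7,1.4,1.1,.9):
  for lat in(100,-100):
    s,c=np.sin(th),np.cos(th);P=np.append(h+(-155*c+5*s)*u+lat*v,45+155*s+5*c)
    r=[]
    for n in('s0','s9','s16','d0','d9','d16'):
        q=proj(n,P);r.append(load(n)[0][int(round(q[1])),int(round(q[0]))].tolist())
    print(th,lat,r)
"
```

```text
1.7 100 [[96, 127, 152], [128, 128, 120], [92, 123, 149], [166, 167, 158], [88, 88, 79], [170, 170, 162]]
1.7 -100 [[110, 107, 78], [129, 127, 119], [106, 104, 77], [110, 123, 100], [90, 92, 82], [119, 131, 107]]
1.4 100 [[97, 128, 154], [114, 116, 115], [92, 123, 150], [97, 96, 91], [104, 101, 97], [100, 96, 92]]
1.4 -100 [[129, 143, 104], [131, 131, 122], [125, 139, 101], [106, 120, 79], [91, 91, 81], [113, 127, 83]]
1.1 100 [[96, 127, 153], [93, 123, 149], [171, 171, 160], [143, 142, 136], [149, 146, 140], [154, 153, 140]]
1.1 -100 [[147, 164, 121], [131, 131, 123], [145, 146, 135], [99, 109, 86], [81, 82, 74], [105, 105, 95]]
0.9 100 [[139, 137, 138], [136, 134, 134], [105, 104, 98], [106, 120, 82], [107, 121, 81], [107, 123, 80]]
0.9 -100 [[123, 138, 107], [125, 125, 118], [107, 107, 101], [104, 119, 80], [91, 93, 83], [71, 70, 65]]
```

Request:
move_arm(dp=[[-0.5,-0.43,-0.36],[-0.5,-0.43,-0.42],[-0.48,-0.43,-0.49],[-0.48,-0.43,-0.49],[-0.4,-0.35,-0.6],[-0.4,-0.35,-0.6],[-0.3,-0.26,-0.65],[-0.3,-0.26,-0.65],[-0.15,-0.13,-0.55],[-0.1,-0.1,-0.5],[-0.05,-0.05,-0.3],[-0.05,-0.05,-0.3],[0,0,-0.15],[0,0,0]], rotation=[[0,0,0],[0,0,0],[0,0,0],[0,0,0],[0,0,0],[0,0,0],[0,0,0],[0,0,0],[0,0,0],[0,0,0],[0,0,0],[0,0,0],[0,0,0],[0,0,0]], grip=[0,0,0,0,0,0,0,0,0,0,0,0,0,0])

```text
time: 43.18
position: [494.4, 126.2, 78.8]
tool_rot: [0.935, 0.354, 0.001, 0.003]
wrist_force: [-17.9, -7.7, 80.1]
opening: 0.4
grip_force: 39.2
```

```bash
python3 path.py | head -2
```

```text
t 43.18 p [494.415 126.15   78.791] toolx [ 0.749  0.662 -0.   ] toolz [ 0.004 -0.005 -1.   ] 
j [ 0.07   0.684 -0.573  2.011  0.635  0.628 -1.778] open 0.4 F [-17.858  -7.728  80.081]
```

80 N at z = 78.8: something resists. I'll back off and look.

Request:
move_arm(dp=[[0,0,0.4],[0,0,0.8],[0,0,0.8],[-0.4,-0.35,0.8],[-0.4,-0.35,0.8],[-0.4,-0.35,0.5],[0,0,0],[0,0,0]], rotation=[[0,0,0],[0,0,0],[0,0,0],[0,0,0],[0,0,0],[0,0,0],[0,0,0],[0,0,0]], grip=[0,0,0,0,0,0,0,0])

```text
time: 43.85
position: [464.3, 99.1, 174.2]
tool_rot: [0.936, 0.353, 0.0, -0.0]
wrist_force: [-0.2, 0.6, -0.7]
opening: 0.3
grip_force: 0.0
```

```bash
python3 path.py | head -2; python3 -c "
from h import *
h=np.array([640.9,255.1]);u=np.array([np.cos(.7208),np.sin(.7208)]);v=np.array([-u[1],u[0]])
a=snap('wrist','w17');snap('scene','s17');d=snap('side','d17');b=load('s17')[0]
# where lid front corners are expected vs angle
for th in(0,.1,.2,.3):
    for n in('s17','d17'):
        P=[np.append(h+(-170*np.cos(th)+9*np.sin(th))*u+l*v,45+170*np.sin(th)+9*np.cos(th)) for l in(125,-125)]
        print(th,n,[proj(n,p).round(1) for p in P])
W=cv2.resize(a[60:280,60:460],(800,330)[:1]+(330,)) if False else cv2.resize(a[60:260,90:440],(525,300))
S=cv2.resize(b[130:215,170:285],(400,296),interpolation=cv2.INTER_CUBIC);D=cv2.resize(d[130:215,195:310],(400,296),interpolation=cv2.INTER_CUBIC)
top=np.zeros((300,800,3),np.uint8);top[:,:525]=W;top[:,525:]=cv2.resize(d[170:260,205:290],(275,300))
cv2.imwrite('pics/v17.png',np.vstack([top,np.hstack([S,D])]))
"
```

```text
t 43.85 p [464.31   99.136 174.246] toolx [0.75  0.661 0.001] toolz [ 0.001  0.001 -1.   ] 
j [ 0.233  0.508 -0.719  2.014  0.469  0.787 -1.612] open 0.3 F [-0.156  0.555 -0.654]
0 s17 [array([177.5, 160.7]), array([253.8, 177.5])]
0 d17 [array([207. , 159.3]), array([264.1, 184.8])]
0.1 s17 [array([177.4, 155.3]), array([254.2, 171.8])]
0.1 d17 [array([207., 155.]), array([264.6, 180.3])]
0.2 s17 [array([177.7, 149.8]), array([254.9, 165.9])]
0.2 d17 [array([207.3, 150.5]), array([265.3, 175.6])]
0.3 s17 [array([178.2, 144.1]), array([255.8, 159.8])]
0.3 d17 [array([207.9, 145.9]), array([266.4, 170.7])]
```

View pics/v17.png

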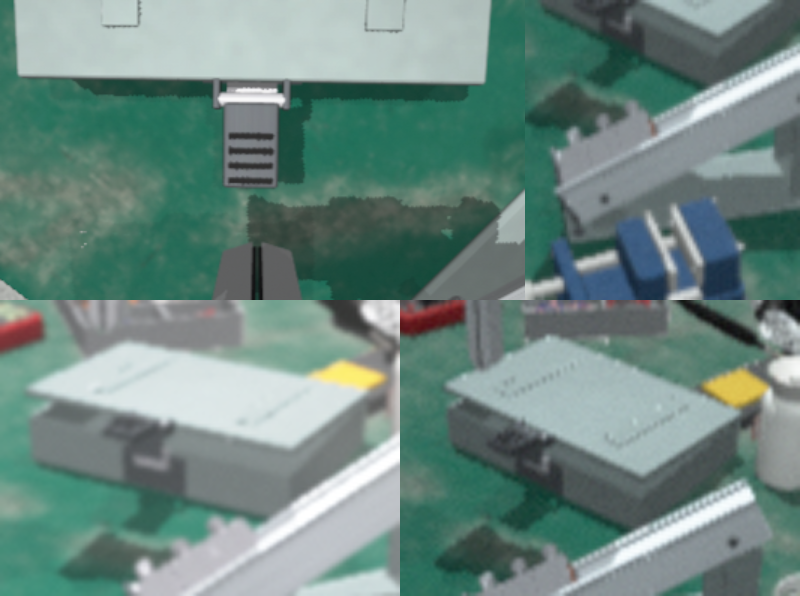

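The lid is ajar at about 0.1 rad (front-left corner at scene px (178.6,155)). Pressing on the paddle itself blocked the latch from snapping, so I'll press on the lid's front edge behind it instead.

Request:
move_arm(dp=[[0.5,0.43,0],[0.64,0.57,0],[0.64,0.57,0],[0.63,0.57,0],[0,0,-0.8],[0,0,-0.9],[0,0,-0.9],[0,0,-0.9],[0,0,-0.3],[0,0,-0.1],[0,0,-0.1],[0,0,-0.1],[0,0,-0.1],[0,0,-0.1],[0,0,0]], rotation=[[0,0,0],[0,0,0],[0,0,0],[0,0,0],[0,0,0],[0,0,0],[0,0,0],[0,0,0],[0,0,0],[0,0,0],[0,0,0],[0,0,0],[0,0,0],[0,0,0],[0,0,0]], grip=[0,0,0,0,0,0,0,0,0,0,0,0,0,0,0])

```text
time: 45.25
position: [523.4, 152.5, 66.8]
tool_rot: [0.935, 0.354, -0.0, -0.0]
wrist_force: [-0.5, -0.2, 1.3]
opening: 0.1
grip_force: 0.6
```

```bash
python3 path.py | head -2
```

```text
t 45.25 p [523.42  152.484  66.776] toolx [ 0.75   0.661 -0.001] toolz [-0.001  0.001 -1.   ] 
j [ 0.034  0.742 -0.575  1.92   0.632  0.668 -1.782] open 0.1 F [-0.486 -0.207  1.266]
```

Contact is just beginning; press on in small steps.

Request:
move_arm(dp=[[0,0,-0.1],[0,0,-0.1],[0,0,-0.1],[0,0,-0.1],[0,0,0]], rotation=[[0,0,0],[0,0,0],[0,0,0],[0,0,0],[0,0,0]], grip=[0,0,0,0,0])

```text
time: 45.67
position: [523.1, 151.9, 55.5]
tool_rot: [0.935, 0.354, -0.001, -0.0]
wrist_force: [-0.3, -0.0, -0.1]
opening: 0.1
grip_force: 0.0
```

Request:
move_arm(dp=[[0,0,-0.06],[0,0,-0.06],[0,0,-0.04],[0,0,0],[0,0,0]], rotation=[[0,0,0],[0,0,0],[0,0,0],[0,0,0],[0,0,0]], grip=[0,0,0,0,0])

```text
time: 46.08
position: [523.4, 152.2, 54.1]
tool_rot: [0.935, 0.354, -0.001, 0.0]
wrist_force: [-4.6, -2.7, 19.1]
opening: 0.4
grip_force: 9.6
```

Request:
move_arm(dp=[[0,0,0.3],[0,0,0.8],[0,0,0.9],[0,0,0.9],[0,0,0.9],[-0.5,-0.4,0.9],[-0.64,-0.57,0.5],[-0.64,-0.57,0],[-0.64,-0.57,0],[-0.3,-0.3,0],[0,0,0],[0,0,0]], rotation=[[0,0,0],[0,0,0],[0,0,0],[0,0,0],[0,0,0],[0,0,0],[0,0,0],[0,0,0],[0,0,0],[0,0,0],[0,0,0],[0,0,0]], grip=[0,0,0,0,0,0,0,0,0,0,0,0])

```text
time: 47.08
position: [455.8, 92.1, 182.3]
tool_rot: [0.936, 0.353, -0.001, -0.001]
wrist_force: [0.7, -0.4, -0.0]
opening: 0.5
grip_force: 0.0
```

```bash
python3 -c "
from h import *
st()
snap('scene','s18');snap('side','d18');snap('wrist','w18');queue('w18','d18')
def df(a,b,x0,y0,x1,y1):
    d=cv2.absdiff(load(a)[0],load(b)[0]).max(2)[y0:y1,x0:x1];return round(float(d.mean()),1),int((d>30).sum()),np.argwhere(d>30).mean(0).round(1)+[y0,x0] if (d>30).any() else None
# case + paddle regions: now vs start (shut), and ajar vs start for scale
for k in('17','18'):
    print(k,'scene lid',df('s'+k,'s0',175,140,280,182),'paddle',df('s'+k,'s0',196,166,226,188),'side lid',df('d'+k,'d0',205,138,295,190),'paddle',df('d'+k,'d0',218,166,245,188))
"
```

```text
t 47.08 p [455.824  92.072 182.256] toolx [ 0.75   0.661 -0.001] toolz [-0.001  0.001 -1.   ] 
j [ 0.261  0.486 -0.736  2.027  0.453  0.796 -1.591] open 0.5 F [ 0.692 -0.377 -0.025]
15 w18 [[118, 118, 117], [28, 28, 26], [28, 27, 27], [29, 28, 27]]
15 d18 [[154, 148, 144], [152, 147, 141], [172, 166, 158], [58, 66, 38]]
45 w18 [[106, 103, 101], [143, 140, 142], [150, 148, 149], [97, 99, 92]]
45 d18 [[153, 148, 141], [148, 142, 136], [138, 133, 127], [105, 115, 95]]
75 w18 [[78, 77, 77], [150, 147, 148], [146, 143, 144], [116, 118, 109]]
75 d18 [[151, 147, 141], [152, 148, 141], [139, 136, 130], [98, 115, 53]]
105 w18 [[247, 247, 246], [189, 188, 182], [113, 114, 107], [115, 116, 108]]
105 d18 [[167, 162, 150], [92, 109, 41], [91, 107, 38], [94, 112, 48]]
17 scene lid (18.5, 741, array([165.8, 217.9])) paddle (27.4, 169, array([169.4, 213.6])) side lid (13.3, 551, array([165.9, 237.1])) paddle (23.8, 147, array([171.3, 233.8]))
18 scene lid (3.9, 0, None) paddle (3.7, 0, None) side lid (5.0, 41, array([142.7, 215.5])) paddle (4.2, 0, None)
```

```bash
python3 -c "
from rig import arm
print(arm.close_job())"
```

```text
the job is handed in; nothing more can be done
None
```

The job is handed in; no verdict came back. Images show all three solenoids present (two from the case, one from the bench) queued at the end stop with plungers over the left rim, and the lid down with its paddle at rest as at the start; I did not pull on the lid to test the latch.

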